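Load the bottle shaker, clamp it and start it

ROBOT

A 6-joint arm with a two-finger parallel gripper is mounted at the origin on a cart in front of the work surface, level with it; the furniture and walls round the work are solid. World frame = base frame: x ahead of the robot, y to its left, z up, the work surface at z = 0. Lengths are in m, angles in degrees, forces in N, time in s.
With the tool pointing down it reaches from about 0.4 to 0.825 m from the base axis. Payload 7 kg.
Tool frame: the origin (TCP) lies at the very end of the fingers, on their centre line; the grasp point (between the pads) lies hold_point_z behind it (hold_point_z is the distance from the TCP to the grasp point, in m); z points along the fingers, y is the line along which they close (so a half turn about z gives the same grasp; the last joint's range is limited). The gripper opens to 88 mm and grips with 3 to 60 N. Pads are 19 mm wide; open, the fingers measure 130 mm over their backs; the gripper's body (78 mm by 193 mm) begins 47 mm behind the grasp point.
Start: joints at [-47.55, 20.546, 0.682, 0, -70.136, -16.507], TCP at [0.295, -0.607, 0.227] pointing down, gripper open.
Joint ranges: [-176.03, 176.03], [-82.01, 121.73], [-58.28, 71.71], [-173.87, 95.51], [-174.79, -0.11], [-173.66, 173.66]. Speed limits (degrees/s): [136.94, 136.94, 172.46, 180, 180, 180].

INTERFACE

Orientations are given as [roll, pitch, yaw] about the fixed x, y, z axes, in that order (R = Rz(yaw) Ry(pitch) Rx(roll)).
In Python, from plant import get_obs, snapshot, close_job, hold_point_z gives the robot as it stands.
- The arm moves only by the tool play_rows, never from a script. Its argument "commands" is a list that holds one entry, the list of rows, each a list of 7 numbers: the shift along the tool's x, y, z in cm, then the turn, a rotation vector about the tool's x, y, z in degrees, then the opening, from 0 (shut) to 1 (fully open). In form: [[[x, y, z, ax, ay, az, fingers], ...]]. A call has 1 to 20 rows; each row is the pose to reach, as a shift and turn from the pose commanded when the call began, along the tool's axes at that moment; what a row does not reach only later rows make up. A row lasts 1/12 s, in which the tool goes at most 41.7 mm and 7.16 degrees, less where a joint would pass 70% of its speed; a pose out of reach is approached as far as the arm can. A call with a gripper value outside its range is refused whole. The fingers move at their own pace and stop on an object; the grip force is fixed at half the most. Time passes only in rows, so rows that repeat a pose let the fingers close. It gives the time, the measured TCP pose, the force, the opening and the grip force at its end, in the units of the state.
- get_obs(): the state, without advancing time (a new reading comes with each control period).
- snapshot(name): name is "side" or "top" or "wrist"; returns a dict with "frame" (384x512x3 uint8, red, green, blue), "camera_matrix" (3x3 intrinsics, pixels), "origin" and "attitude" of the camera in the world. Camera axes: x right, y down, z forward; pixel columns grow to the right and rows downward; lengths in m; the calibration is good to about 2 mm. A picture is of the moment at which its call begins. There is no depth.
- close_job(): hands the job in; it is judged then, once.
The state is a dict: "clock": time; "joint_pos": joint angles; "qvel": joint speeds; "tau": joint torques, N m; "tool_pos": TCP position; "orientation": TCP orientation; "force": force on the tool from outside, world axes, zero at the start; "moment": the same for the moment, N m; "opening": finger opening in m; "gripper_force": force on a finger pad.
Only numpy, scipy, OpenCV 4.12 (cv2) and the standard library are available. Lean on these libraries where they do the work, as an engineer would, in place of code of your own. Each camera call takes 0.05 s, during which the arm holds its last target. There are 200 camera calls.

TASK

Make the bench shaker ready and start it: stand one of the small spare amber bottles from the bench, fully home, in every empty cell of its row, leaving the bottles that are already in it where they are, and swing the clamp frame all the way down over the caps. Then flip up the clear guard on the control pod until it stays open, press the start button fully down, and shut the guard again. Spares that are not needed stay on the bench; leave the two larger amber bottles where they are.

Things in the scene. Friction and masses are not known exactly. Their poses are not given: they have to be found in the camera images.
- shaker: fixed white bench shaker; x across its row of cells away from the robot, y along the row to the left, z up; origin on the bench under the middle cell. Housing x +-80, y -304 to +192, 46 mm high. Cells: round holes 46 mm wide, 32 deep, 68 apart, in a grey tray, top at z 94. Control pod at the right end: x -50 to 54, y -301 to -199, top z 86. Yaw within 0.1 rad
- cell_0 (a point): centre of the floor of the leftmost (+y) cell, 62 mm above the bench; a bottle standing in the cell has its origin here
- cell_1 (a point): centre of the floor of the second cell from the left, 62 mm above the bench; a bottle standing in the cell has its origin here
- cell_2 (a point): centre of the floor of the middle cell, 62 mm above the bench; a bottle standing in the cell has its origin here
- cell_3 (a point): centre of the floor of the fourth cell from the left, 62 mm above the bench; a bottle standing in the cell has its origin here
- cell_4 (a point): centre of the floor of the rightmost (-y) cell, next to the control pod, 62 mm above the bench; a bottle standing in the cell has its origin here
- loaded_0: small amber bottle with a black cap, 40 mm across and 70 mm tall, about 0.1 kg (cap 33 mm across, from 56 to 70 mm up); origin at the centre of its underside, z up through the cap. If present it stands in cell_0 from the start; if absent that cell is empty
- loaded_1: small amber bottle with a black cap, 40 mm across and 70 mm tall, about 0.1 kg (cap 33 mm across, from 56 to 70 mm up); origin at the centre of its underside, z up through the cap. If present it stands in cell_1 from the start; if absent that cell is empty
- loaded_2: small amber bottle with a black cap, 40 mm across and 70 mm tall, about 0.1 kg (cap 33 mm across, from 56 to 70 mm up); origin at the centre of its underside, z up through the cap. If present it stands in cell_2 from the start; if absent that cell is empty
- loaded_3: small amber bottle with a black cap, 40 mm across and 70 mm tall, about 0.1 kg (cap 33 mm across, from 56 to 70 mm up); origin at the centre of its underside, z up through the cap. If present it stands in cell_3 from the start; if absent that cell is empty
- loaded_4: small amber bottle with a black cap, 40 mm across and 70 mm tall, about 0.1 kg (cap 33 mm across, from 56 to 70 mm up); origin at the centre of its underside, z up through the cap. If present it stands in cell_4 from the start; if absent that cell is empty
- spare_0: small amber bottle with a black cap, 40 mm across and 70 mm tall, about 0.1 kg (cap 33 mm across, from 56 to 70 mm up); origin at the centre of its underside, z up through the cap. A spare, standing on the bench to the left of the shaker; there are five, and at most four are needed
- spare_1: small amber bottle with a black cap, 40 mm across and 70 mm tall, about 0.1 kg (cap 33 mm across, from 56 to 70 mm up); origin at the centre of its underside, z up through the cap. A spare, standing on the bench to the left of the shaker; there are five, and at most four are needed
- spare_2: small amber bottle with a black cap, 40 mm across and 70 mm tall, about 0.1 kg (cap 33 mm across, from 56 to 70 mm up); origin at the centre of its underside, z up through the cap. A spare, standing on the bench to the left of the shaker; there are five, and at most four are needed
- spare_3: small amber bottle with a black cap, 40 mm across and 70 mm tall, about 0.1 kg (cap 33 mm across, from 56 to 70 mm up); origin at the centre of its underside, z up through the cap. A spare, standing on the bench to the left of the shaker; there are five, and at most four are needed
- spare_4: small amber bottle with a black cap, 40 mm across and 70 mm tall, about 0.1 kg (cap 33 mm across, from 56 to 70 mm up); origin at the centre of its underside, z up through the cap. A spare, standing on the bench to the left of the shaker; there are five, and at most four are needed
- clamp (a joint): clamp frame in rad: 0 = level over the row, its rubber bar 1.5 mm above the caps of bottles that stand fully home; opens up and back to a stop at 1.85; starts at 1.6 to 1.8. Hinge line along the shaker's y at x = 58, z = 138.5 mm of the shaker, on an upright at each end of the row (y +-180). Stiff: it stays where it is left; up to 4 N at the rod moves it
- clamp_rod (a point): middle of the frame's front rod, 8 mm thick steel, 344 mm long along the shaker's y, to hold the frame by; 116 mm from the hinge line. Down, it lies at x = -58, z = 138.5 mm of the shaker, 34 mm clear of the bottles. The 10 mm rubber bar runs parallel 58 mm nearer the hinge; side arms only at the ends (y +-172 mm)
- guard (a joint): clear guard over the start button in rad: 0 = shut, opens up and back to a stop at 1.5. Hinge line along the shaker's y at x = 48, z = 86 mm of the shaker. Loose hinge: let go below 1.05 it falls shut, beyond 1.2 it falls back to the stop and stays. A box 92 mm deep, 86 wide, 42 high, open below and behind; wide open it stands behind its hinge line
- guard_rod (a point): middle of the guard's handle, a dark rod 8 mm thick along the shaker's y, 54 mm free between its two arms, 133.5 mm from the hinge line. Shut, it is at x = -84, y = -250, z = 106 mm of the shaker, 40 mm out in front of the guard's front face, with nothing below it down to the housing 46 mm above the bench
- start (a joint): travel of the start button in m: 0 = out, 0.007 = fully pressed; 5 N holds it fully down, it springs back
- start_top (a point): centre of the top face of the white start button, 36 mm across, pressed straight down, on top of the control pod under the guard; 23 mm above the pod's top
- amber_large: larger amber bottle with a black cap, 60 mm across and 85 mm tall: too wide for the cells; a bystander, origin at the centre of its underside
- amber_mid: amber bottle with a red cap, 48 mm across and 75 mm tall: too wide for the cells; a bystander, origin at the centre of its underside
Mind the look-alikes: they are no part of the job. Leave any green look-alike of the spare_0 alone.

How it is judged (in metres and radians):
On the way, in this order (a step that is already met when the one before it is completed fails the run):
1. every cell of the row holds a bottle standing fully home (distance between any of loaded_0, spare_0, spare_1, spare_2, spare_3, spare_4 and cell_0 below 0.008 m and distance between any of loaded_1, spare_0, spare_1, spare_2, spare_3, spare_4 and cell_1 below 0.008 m and distance between any of loaded_2, spare_0, spare_1, spare_2, spare_3, spare_4 and cell_2 below 0.008 m and distance between any of loaded_3, spare_0, spare_1, spare_2, spare_3, spare_4 and cell_3 below 0.008 m and distance between any of loaded_4, spare_0, spare_1, spare_2, spare_3, spare_4 and cell_4 below 0.008 m), for 0.2 s.
2. the clamp frame is all the way down over the filled row (all of step 1 and value of joint clamp below 0.06 rad), for 0.2 s.
3. the guard is flipped up and back, with the clamp frame down (value of joint guard above 1.35 rad and value of joint clamp below 0.06 rad), for 0.2 s.
4. the start button is pressed down under the open guard, with the clamp frame down (value of joint start above 0.0055 m and value of joint guard above 1.25 rad and value of joint clamp below 0.06 rad), for 0.05 s.
At the end, for the whole second after the job is handed in: Each cell holds a small amber bottle, its underside within 8 mm of the cell floor's centre; spares not needed are still on the bench; clamp frame down (under 0.06 rad), guard shut (under 0.06 rad), button out again (under 2 mm) (all of step 2 and value of joint guard below 0.06 rad and value of joint start below 0.002 m and height (world z) of each of spare_0, spare_1, spare_2, spare_3, spare_4 above -0.01 m); the robot touches nothing.
It fails at once if a bottle that was already in the row is taken out of its cell (distance of any of loaded_0, loaded_1, loaded_2, loaded_3, loaded_4 from where it was at the start of the episode above 0.02 m).
It fails at once if one of the two larger amber bottles is moved by more than 4 cm or tipped (distance of any of amber_large, amber_mid from where it was at the start of the episode above 0.04 m or angle between any of amber_large, amber_mid's own z axis and vertical above 0.5 rad).
Of loaded_0, loaded_1, loaded_2, loaded_3, loaded_4 only 1 to 3 are there at a start; the rules pass over those that are not, and their reading is None.
At some moment in a run one of spare_0, spare_1, spare_2, spare_3, spare_4 may be knocked a few centimetres aside while the robot is not near it.
Once in a run the grip may slacken for a moment while it holds something.
It also fails if it takes over 210 s, if anything falls off the work surface, if the arm or the gripper's body presses on something with over 40 N, if the wrist force passes 120 N, or if a joint passes its speed limit or range.

## Working session

There is one attempt and no reset: what is moved stays moved. The work goes in short steps, Python scripts to look and compute and a tool call to move; the robot and the scene stay as the last step left them, time stands still between calls to the robot, and variables do not carry over. Pictures are saved under pics/ and viewed, at most 14 in all, crops included, and the job is handed in when it is done.

Besides the shell and the picture viewer there is one more tool, called after "Call:" as name(argument=value, ...) on one line, values as JSON. play_rows: Moves the arm, as the interface text tells. Its arguments: {"type":"object","properties":{"commands":{"type":"array","items":{"type":"array","items":{"type":"array","items":{"type":"number"}}}}},"required":["commands"]}

```bash
mkdir -p pics
cat > h.py <<'E'
import numpy as np, cv2
from scipy.spatial.transform import Rotation as R
from plant import get_obs, snapshot, close_job, hold_point_z
def snap(n,f):
    s=snapshot(n); cv2.imwrite(f'pics/{f}.png',s['frame'][:,:,::-1]); np.save(f'pics/{f}.npy',s,allow_pickle=True); return s
def load(f): return np.load(f'pics/{f}.npy',allow_pickle=True).item()
def att(s):
    a=np.array(s['attitude'],float)
    return a if a.shape==(3,3) else R.from_euler('xyz',a,degrees=True).as_matrix()
def ray(s,u,v,z):
    d=att(s)@np.linalg.inv(s['camera_matrix'])@np.array([u,v,1.]); o=np.array(s['origin']); return o+d*(z-o[2])/d[2]
def proj(s,p):
    c=np.array(s['camera_matrix'])@(att(s).T@(np.array(p)-s['origin'])); return c[:2]/c[2]
def tool(p,yaw=None):
    "shift in tool axes (cm) to reach world p"
    o=get_obs(); M=R.from_euler('xyz',o['orientation'],degrees=True)
    return M.inv().apply(np.array(p)-o['tool_pos'])*100
E
python3 - <<'E'
from h import *
print(get_obs(),hold_point_z)
for n in('top','side'):
    s=snap(n,n+'0'); print(n,s['origin'],s['attitude'],s['camera_matrix'])
a=cv2.imread('pics/top0.png');cv2.imwrite('pics/top0b.png',cv2.resize(a,(800,600),interpolation=cv2.INTER_CUBIC))
a=cv2.imread('pics/side0.png');cv2.imwrite('pics/side0b.png',cv2.resize(a,(800,600),interpolation=cv2.INTER_CUBIC))
E
```

```text
{'clock': 0.0, 'joint_pos': array([-4.75522301e+01,  2.05927624e+01,  6.33790586e-01, -2.17970555e-02,
       -7.01373143e+01, -1.65053107e+01]), 'qvel': array([-0.10620341,  0.02928421, -0.0724116 ,  0.0374268 ,  0.12715734,
        0.01555142]), 'tau': array([-1.56618033e-03, -5.82715523e+01,  2.93035895e+01,  6.99687347e+00,
        6.42518105e-03, -1.58084058e-04]), 'tool_pos': array([ 0.29503561, -0.60654702,  0.22560258]), 'orientation': array([ 1.79901859e+02, -7.71204302e-03, -1.54064957e+02]), 'force': array([-0.21645944, -0.44503797, -0.27594432]), 'moment': array([-0.00771786, -0.00879703, -0.02700678]), 'gripper_force': 0.0, 'opening': 0.08790501346375966} 0.0188
top [-0.46569956 -0.01617005  1.31363057] [-141.8869154     1.00693576  -86.62756959] [[439.02020118   0.         256.19970272]
 [  0.         439.02020118 192.74332405]
 [  0.           0.           1.        ]]
side [-4.68921326e-05  8.90640853e-01  8.95868707e-01] [-128.95665903   -0.68075037 -149.19862361] [[453.21199096   0.         253.27169301]
 [  0.         453.21199096 190.659837  ]
 [  0.           0.           1.        ]]
```

View pics/top0b.png

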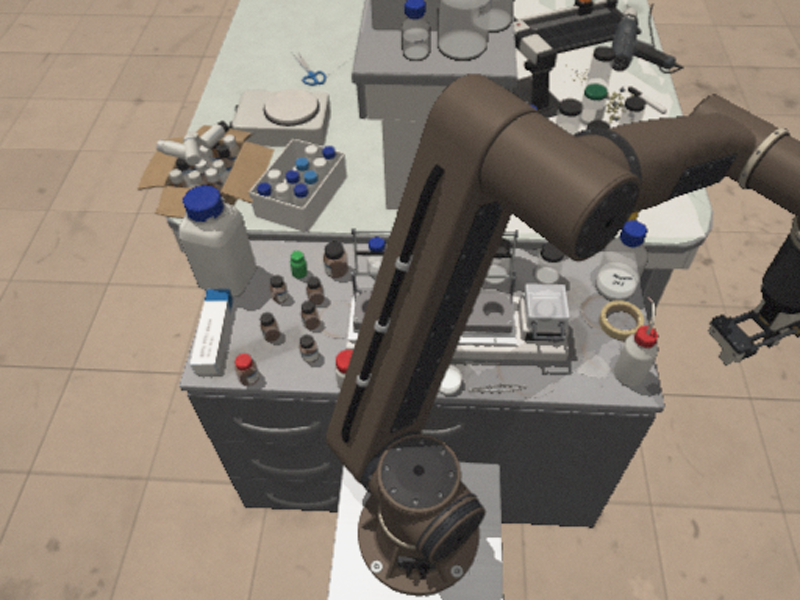

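View pics/side0b.png

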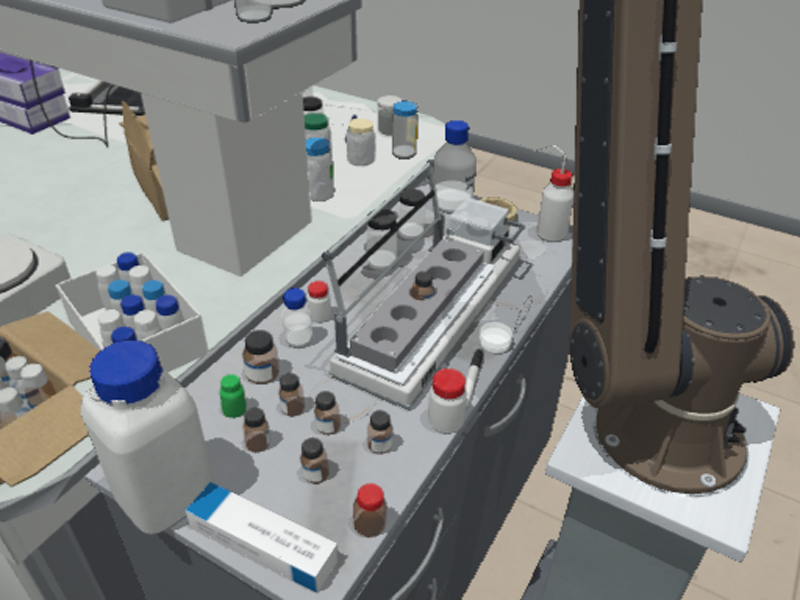

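The side view shows five black-cap spares at about (290,393), (255,430), (326,412), (313,460) and (379,431). The green look-alike is at (232,395). The red-cap amber_mid is at (370,510) and amber_large at (260,355). Only the middle cell is loaded, so cells 0, 1, 3 and 4 need filling. Next I enlarge the shaker and the spares.

Run:
```python
from h import *
a=cv2.imread('pics/side0.png')
# crop shaker: x 200..350,y 95..260
c=cv2.resize(a[120:262,200:345],None,fx=4.2,fy=4.2,interpolation=cv2.INTER_CUBIC); cv2.imwrite('pics/c1.png',c); print(c.shape)
s=load('side0')
# rough bottle bases (side 800px coords of cap top centre) at z=.07
for n,u,v in [('a',290,380),('b',254,416),('c',326,399),('d',313,446),('e',379,417),('mid',370,492),('large',259,342),('green',232,382),('loaded',424,278)]:
    z={'mid':.075,'large':.085,'loaded':.132}.get(n,.07)
    print(n,ray(s,u/1.5625,v/1.5625,z).round(3))
```

```text
(596, 609, 3)
a [0.552 0.279 0.07 ]
b [0.552 0.37  0.07 ]
c [0.478 0.283 0.07 ]
d [0.441 0.37  0.07 ]
e [0.388 0.271 0.07 ]
mid [0.324 0.397 0.075]
large [0.641 0.247 0.085]
green [0.629 0.332 0.07 ]
loaded [ 0.462 -0.     0.132]
```

View pics/c1.png

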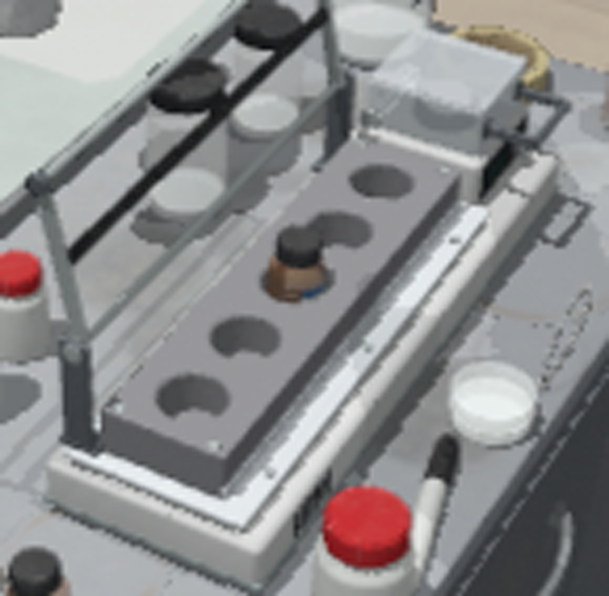

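The crop shows cell-hole centres at about (193,397), (245,338), (341,230) and (381,181), and the loaded cap top at (299,240). I fit the shaker pose from these.

Run:
```python
from h import *
from scipy.optimize import least_squares
s=load('side0')
px={(0,136,94):(193,397),(0,68,94):(245,338),(0,-68,94):(341,230),(0,-136,94):(381,181),(0,0,132):(299,240)}
L=np.array(list(px))/1e3; U=np.array(list(px.values()))/4.2+[200,120]-0.4
def w(p,L): c,sn=np.cos(p[2]),np.sin(p[2]); return np.c_[p[0]+c*L[:,0]-sn*L[:,1],p[1]+sn*L[:,0]+c*L[:,1],L[:,2]]
f=lambda p:np.concatenate([proj(s,q) for q in w(p,L)])-U.ravel()
r=least_squares(f,[.46,0,0]);print(r.x,np.rad2deg(r.x[2]),r.fun.round(2))
np.save('sh.npy',r.x)
# green-free dark cap mask with centroids
a=s['frame'].astype(int); m=((a.max(2)<75)&(a.max(2)-a.min(2)<25)).astype(np.uint8)
n,l,st,ce=cv2.connectedComponentsWithStats(m)
for k in range(1,n):
    if 60<st[k,4]<600 and 140<ce[k,0]<300 and ce[k,1]>200: print(st[k],ce[k].round(1),ray(s,*ce[k],.064).round(3))
print(tool([.48,.15,.30]))
# yaw of the tool now
o=get_obs();print(R.from_euler('xyz',o['orientation'],degrees=True).as_matrix().round(3))
```

```text
[ 0.46855593 -0.00583608  0.02116094] 1.212432422451787 [ 0.1   0.29  0.24  0.02 -0.18  0.07  0.39  0.19 -0.53 -0.59]
[254 165  54  68 177] [279.  200.4] [0.433 0.001 0.064]
[215 204   8  23 119] [218.  215.7] [0.545 0.146 0.064]
[157 212  18  15 213] [165.2 219.3] [0.658 0.232 0.064]
[180 240  11  11  72] [185.5 245.9] [0.55  0.283 0.064]
[202 252  13  11  78] [208.3 257.6] [0.478 0.285 0.064]
[157 264  13  10  87] [162.3 268.8] [0.552 0.372 0.064]
[237 266  13  10  63] [243.1 271.6] [0.381 0.279 0.064]
[193 281  14  13  90] [200.2 288.2] [0.439 0.373 0.064]
[233 331  13  13  71] [239.9 337.4] [0.293 0.434 0.064]
[-49.72105549  59.96060481  -7.34561888]
[[-0.899 -0.437 -0.001]
 [-0.437  0.899  0.001]
 [ 0.     0.001 -1.   ]]
```

Call:
play_rows(commands=[[[0, 0, -7.4, 0, 0, 0, 0.8], [0, 0, -7.4, 0, 0, 0, 0.8], [-55.4, 73.9, -7.4, 0, 0, 24.7, 0.8], [-55.4, 73.9, -7.4, 0, 0, 24.7, 0.8], [-55.4, 73.9, -7.4, 0, 0, 24.7, 0.8], [-55.4, 73.9, -7.4, 0, 0, 24.7, 0.8], [-55.4, 73.9, -7.4, 0, 0, 24.7, 0.8], [-55.4, 73.9, -7.4, 0, 0, 24.7, 0.8], [-55.4, 73.9, -7.4, 0, 0, 24.7, 0.8], [-55.4, 73.9, -7.4, 0, 0, 24.7, 0.8], [-55.4, 73.9, -7.4, 0, 0, 24.7, 0.8], [-55.4, 73.9, -7.4, 0, 0, 24.7, 0.8], [-55.4, 73.9, -7.4, 0, 0, 24.7, 0.8], [-55.4, 73.9, -7.4, 0, 0, 24.7, 0.8], [-55.4, 73.9, -7.4, 0, 0, 24.7, 0.8], [-55.4, 73.9, -7.4, 0, 0, 24.7, 0.8], [-55.4, 73.9, -7.4, 0, 0, 24.7, 0.8], [-55.4, 73.9, -7.4, 0, 0, 24.7, 0.8], [-55.4, 73.9, -7.4, 0, 0, 24.7, 0.8], [-55.4, 73.9, -7.4, 0, 0, 24.7, 0.8]]])

```text
clock: 1.77
tool_pos: [0.4365, 0.1299, 0.3007]
orientation: [180.0, 0.0, -178.7]
force: [1.5, 0.2, -0.2]
opening: 0.0701
gripper_force: 0.0
```

Run:
```python
from h import *
o=get_obs();print(o['clock'],o['tool_pos'],o['orientation'],o['joint_pos'].round(1))
s=snap('wrist','w1');print(s['origin'],s['attitude'],s['camera_matrix'][0])
M=R.from_euler('xyz',o['orientation'],degrees=True);print('cam in tool',M.inv().apply(s['origin']-o['tool_pos']))
a=cv2.imread('pics/w1.png');cv2.imwrite('pics/w1b.png',cv2.resize(a,(800,600)))
print(tool([.47,.30,.30]))
```

```text
1.7667 [0.43649166 0.12994697 0.30071784] [ 1.79970754e+02  2.28081437e-02 -1.78717766e+02] [  41.5   -3.3  -18.4   -0.   -74.9 -130.2]
[0.36777656 0.12989045 0.45826267] [ 1.65204080e+02 -7.62452298e-02  9.12801371e+01] [336.44495767   0.         255.83143404]
cam in tool [ 0.06863643  0.00156158 -0.15757139]
[-3.54384229 16.40561713  0.02047347]
```

View pics/w1b.png

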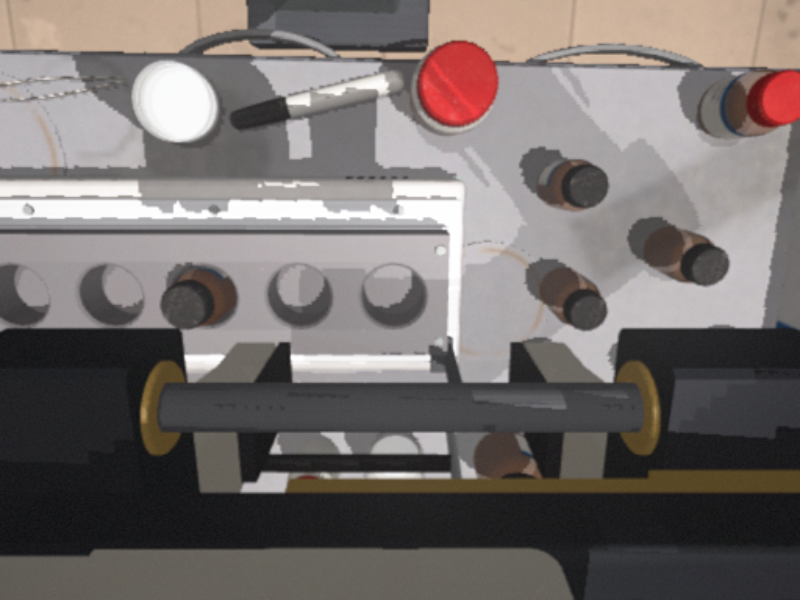

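The wrist view shows cell 0's hole at (394,295), cell 1 at (300,295), cell 3 at (111,294) and cell 4 at (22,295). Three spare caps are at (585,186), (705,264) and (586,308). I cross-check these against the side-view fit.

```bash
cat >> h.py <<'E'
sh=np.load('sh.npy')
def W(x,y,z):
    c,s=np.cos(sh[2]),np.sin(sh[2]); x,y,z=x/1e3,y/1e3,z/1e3
    return np.array([sh[0]+c*x-s*y,sh[1]+s*x+c*y,z])
E
python3 - <<'E'
from h import *
s=load('w1')
for n,u,v,z in [('c0',394,295,.094),('c1',300,295,.094),('c3',111,294,.094),('e',585,184,.07),('d',707,264,.07),('c',586,310,.07),('loaded',186,303,.132),('corner FL housing',463,183,.046)]:
    print(n,ray(s,u/1.5625,v/1.5625,z).round(4))
print([W(0,y,94).round(4) for y in(136,68,-68,-136)],W(-80,192,46))
E
```

```text
c0 [0.4682 0.1285 0.094 ]
c1 [0.4697 0.061  0.094 ]
c3 [ 0.4719 -0.0746  0.094 ]
e [0.3882 0.2654 0.07  ]
d [0.4453 0.3641 0.07  ]
c [0.4835 0.2769 0.07  ]
loaded [ 0.466  -0.0056  0.132 ]
corner FL housing [0.3908 0.1797 0.046 ]
[array([0.4657, 0.1301, 0.094 ]), array([0.4671, 0.0621, 0.094 ]), array([ 0.47  , -0.0738,  0.094 ]), array([ 0.4714, -0.1418,  0.094 ])] [0.38451125 0.18442818 0.046     ]
```

Call:
play_rows(commands=[[[2.1, 23.5, 5, 0, 0, 0, 0.75], [2.1, 23.5, 5, 0, 0, 0, 0.75], [2.1, 23.5, 5, 0, 0, 0, 0.75], [2.1, 23.5, 5, 0, 0, 0, 0.75], [2.1, 23.5, 5, 0, 0, 0, 0.75], [2.1, 23.5, 5, 0, 0, 0, 0.75], [2.1, 23.5, 5, 0, 0, 0, 0.75], [2.1, 23.5, 5, 0, 0, 0, 0.75], [2.1, 23.5, 5, 0, 0, 0, 0.75], [2.1, 23.5, 5, 0, 0, 0, 0.75], [2.1, 23.5, 5, 0, 0, 0, 0.75], [2.1, 23.5, 5, 0, 0, 0, 0.75]]])

```text
clock: 2.82
tool_pos: [0.4112, 0.3615, 0.2512]
orientation: [179.9, 0.0, -178.8]
force: [-0.5, 0.0, 0.2]
opening: 0.0654
gripper_force: 0.0
```

```bash
cat >> h.py <<'E'
def caps(s,z=.064,lim=70,rng=(50,5000)):
    "dark neutral blobs -> world xy of the cap centroid"
    a=s['frame'].astype(int); m=((a.max(2)<lim)&(a.max(2)-a.min(2)<25)).astype(np.uint8)
    m=cv2.morphologyEx(m,cv2.MORPH_OPEN,np.ones((3,3),np.uint8))
    n,l,st,ce=cv2.connectedComponentsWithStats(m)
    return [(st[k].tolist(),ce[k].round(1),ray(s,*ce[k],z).round(4)) for k in range(1,n) if rng[0]<st[k,4]<rng[1]]
E
python3 - <<'E'
from h import *
np.save('sh.npy',[.470,-.0063,.0195])
o=get_obs();print(o['clock'],o['tool_pos'],o['orientation'],o['joint_pos'].round(1))
s=snap('wrist','w2')
for c in caps(s): print(c)
cv2.imwrite('pics/w2b.png',cv2.resize(cv2.imread('pics/w2.png'),(800,600)))
t=load('top0');print('jug',[ray(t,u/1.5625,v/1.5625,0) for u,v in((200,290),(250,290))])
w=load('w1');print('upright',ray(w,443/1.5625,348/1.5625,.145))
E
```

```text
2.8167 [0.4111932 0.3614603 0.251158 ] [ 1.79949635e+02  2.83876766e-02 -1.78823735e+02] [  61.8    7.6  -13.4    0.   -69.  -150.6]
([87, 0, 72, 36, 1683], array([128.9,  18.5]), array([0.2744, 0.2418, 0.064 ]))
([158, 29, 40, 8, 181], array([178.3,  33. ]), array([0.286 , 0.2875, 0.064 ]))
([149, 127, 32, 24, 551], array([164.7, 137.6]), array([0.3851, 0.2699, 0.064 ]))
([0, 174, 57, 4, 220], array([ 27.3, 175.5]), array([0.4278, 0.1237, 0.064 ]))
([245, 182, 26, 17, 180], array([255.6, 187.3]), array([0.4358, 0.3637, 0.064 ]))
([183, 254, 17, 5, 63], array([190.3, 256.4]), array([0.5176, 0.2922, 0.064 ]))
jug [array([0.57456036, 0.56640872, 0.        ]), array([0.58012369, 0.44177355, 0.        ])]
upright [0.48833753 0.16048475 0.145     ]
```

View pics/w2b.png

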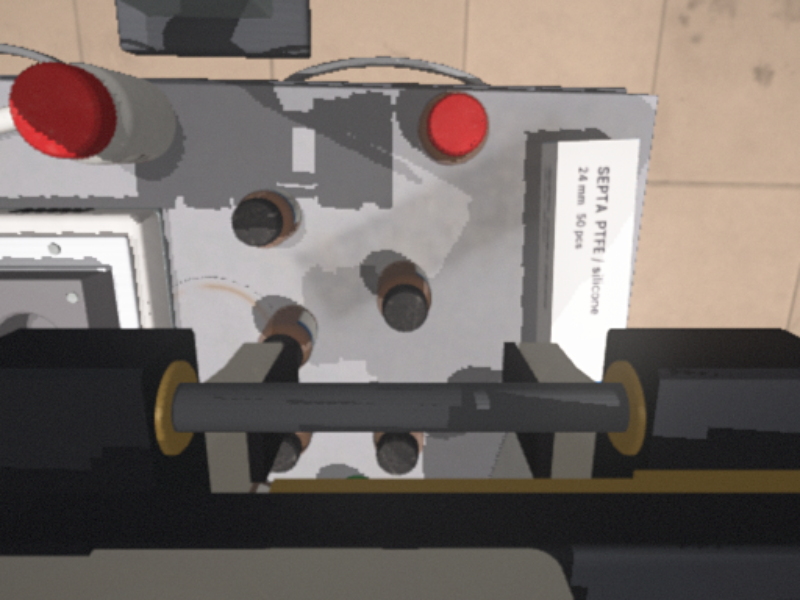

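The wrist view shows spare d's cap at (405,308), e at (263,221), b at (399,449) and a at (287,452), all upright.

Run:
```python
from h import *
s=load('w2')
for n,u,v in (('d',405,308),('e',262,222),('b',399,447),('a',287,450)):
    p=ray(s,u/1.5625,v/1.5625,.07);print(n,p.round(4),'shift to grasp',tool([p[0],p[1],.036]).round(2))
```

```text
d [0.4448 0.3677 0.07  ] shift to grasp [-3.36  0.53 21.52]
e [0.3888 0.2743 0.07  ] shift to grasp [ 2.43 -8.7  21.51]
b [0.5499 0.3658 0.07  ] shift to grasp [-13.87   0.12  21.52]
a [0.5539 0.2847 0.07  ] shift to grasp [-14.1   -8.    21.51]
```

Call:
play_rows(commands=[[[-3.2, 0.6, 3, 0, 0, 0, 0.75], [-3.2, 0.6, 8, 0, 0, 0, 0.75], [-3.2, 0.6, 13, 0, 0, 0, 0.75], [-3.2, 0.6, 17, 0, 0, 0, 0.75], [-3.2, 0.6, 20, 0, 0, 0, 0.75], [-3.2, 0.6, 21.5, 0, 0, 0, 0.75], [-3.2, 0.6, 21.5, 0, 0, 0, 0.75], [-3.2, 0.6, 21.5, 0, 0, 0, 0.3], [-3.2, 0.6, 21.5, 0, 0, 0, 0.3], [-3.2, 0.6, 21.5, 0, 0, 0, 0.3], [-3.2, 0.6, 21.5, 0, 0, 0, 0.3], [-3.2, 0.6, 21.5, 0, 0, 0, 0.3], [-3.2, 0.6, 21.5, 0, 0, 0, 0.3]]])

```text
clock: 3.95
tool_pos: [0.4434, 0.3697, 0.0373]
orientation: [179.9, 0.1, -178.7]
force: [0.3, -0.8, 6.9]
opening: 0.0381
gripper_force: 30.1
```

Call:
play_rows(commands=[[[0, 0, -4, 0, 0, 0, 0.3], [0, 0, -8, 0, 0, 0, 0.3], [0, 0, -12, 0, 0, 0, 0.3], [0, 0, -16, 0, 0, 0, 0.3], [0, 0, -20, 0, 0, 0, 0.3], [-1.7, -51.2, -21, 0, 0, 0, 0.3], [-1.7, -51.2, -21, 0, 0, 0, 0.3], [-1.7, -51.2, -21, 0, 0, 0, 0.3], [-1.7, -51.2, -21, 0, 0, 0, 0.3], [-1.7, -51.2, -21, 0, 0, 0, 0.3], [-1.7, -51.2, -21, 0, 0, 0, 0.3], [-1.7, -51.2, -21, 0, 0, 0, 0.3], [-1.7, -51.2, -21, 0, 0, 0, 0.3], [-1.7, -51.2, -21, 0, 0, 0, 0.3], [-1.7, -51.2, -21, 0, 0, 0, 0.3], [-1.7, -51.2, -21, 0, 0, 0, 0.3], [-1.7, -51.2, -21, 0, 0, 0, 0.3], [-1.7, -51.2, -21, 0, 0, 0, 0.3], [-1.7, -51.2, -21, 0, 0, 0, 0.3], [-1.7, -51.2, -21, 0, 0, 0, 0.3]]])

```text
clock: 5.62
tool_pos: [0.4705, -0.1433, 0.2456]
orientation: [180.0, 0.0, -178.9]
force: [-0.3, -0.0, -0.4]
opening: 0.0379
gripper_force: 29.9
```

Call:
play_rows(commands=[[[0, 0, 0, 0, 0, 0, 0.3], [0, 0, 0, 0, 0, 0, 0.3]]])

```text
clock: 5.78
tool_pos: [0.4708, -0.1416, 0.2457]
orientation: [180.0, 0.0, -178.7]
force: [0.1, 0.8, -2.0]
opening: 0.0377
gripper_force: 29.9
```

Run:
```python
from h import *
o=get_obs();print(o['clock'],o['tool_pos'],o['orientation'],o['opening'],o['gripper_force'],o['joint_pos'].round(0))
print(W(0,-136,62),tool(W(0,-136,142)).round(2))
s=snap('wrist','w3')
cv2.imwrite('pics/w3b.png',cv2.resize(cv2.imread('pics/w3.png'),(800,600)))
```

```text
5.7833 [ 0.47080923 -0.14164949  0.24572937] [ 1.79985928e+02  2.15974292e-02 -1.78689993e+02] 0.037722441517378386 29.915223752323072 [  6.   2. -20.  -0. -68. -95.]
[ 0.47265183 -0.14227414  0.062     ] [-0.18 -0.07 10.37]
```

View pics/w3b.png

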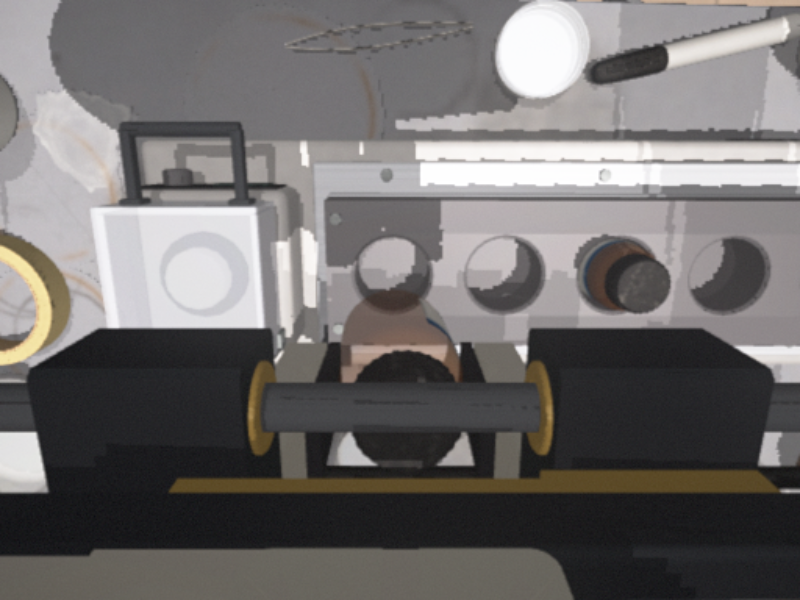

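The wrist view shows the held bottle's cap at about (408,411). Cell 4's hole is at (394,272), cell 3 at (504,273) and the next at (728,273). The start button is under the guard at (204,272) and the guard handle at (183,128).

Run:
```python
from h import *
s=load('w3')
for n,u,v,z in [('c4',394,272.5,.094),('c3',504,273,.094),('c1',728,273.5,.094),('held captop',408,415,.2784),('held captop lo edge',408,470,.2784),('held left',350,415,.2784),('right',467,415,.2784),('button',204,272,.109),('rod',183,128,.106),('tipL',290,490,.2457),('tipR',505,490,.2457)]:
    print(n,ray(s,(u+.5)/1.5625-.5,(v+.5)/1.5625-.5,z).round(4))
for y in (-136,-68,68): print(W(0,y,94).round(4))
print(W(-84,-250,106))
a=cv2.imread('pics/w3.png')[215:310,215:310];cv2.imwrite('pics/w3c.png',cv2.resize(a,None,fx=5,fy=5))
```

```text
c4 [ 0.4731 -0.1433  0.094 ]
c3 [ 0.4719 -0.077   0.094 ]
c1 [0.4692 0.0584 0.094 ]
held captop [ 0.469  -0.1379  0.2784]
held captop lo edge [ 0.4854 -0.1375  0.2784]
held left [ 0.4693 -0.1531  0.2784]
right [ 0.4687 -0.1224  0.2784]
button [ 0.4718 -0.2522  0.109 ]
rod [ 0.3928 -0.2589  0.106 ]
tipL [ 0.5159 -0.1768  0.2457]
tipR [ 0.5143 -0.1027  0.2457]
[ 0.4727 -0.1423  0.094 ]
[ 0.4713 -0.0743  0.094 ]
[0.4687 0.0617 0.094 ]
[ 0.39089066 -0.25789037  0.106     ]
```

Call:
play_rows(commands=[[[-0.2, 0, 3, 0, 0, 0, 0.3], [-0.2, 0, 7, 0, 0, 0, 0.3], [-0.2, 0, 10, 0, 0, 0, 0.3], [-0.2, 0, 10.5, 0, 0, 0, 0.3], [-0.2, 0, 11, 0, 0, 0, 0.3], [-0.2, 0, 11.5, 0, 0, 0, 0.3], [-0.2, 0, 12, 0, 0, 0, 0.3], [-0.2, 0, 12.5, 0, 0, 0, 0.3], [-0.2, 0, 12.5, 0, 0, 0, 0.3]]])

```text
clock: 6.58
tool_pos: [0.473, -0.1424, 0.1207]
orientation: [180.0, 0.0, -178.8]
force: [0.4, -0.1, -1.3]
opening: 0.0377
gripper_force: 29.9
```

Call:
play_rows(commands=[[[0, 0, 0.5, 0, 0, 0, 0.3], [0, 0, 1, 0, 0, 0, 0.3], [0, 0, 1.5, 0, 0, 0, 0.3], [0, 0, 2, 0, 0, 0, 0.3], [0, 0, 2, 0, 0, 0, 0.3]]])

```text
clock: 7.0
tool_pos: [0.4726, -0.1426, 0.0997]
orientation: [-180.0, -0.1, -178.8]
force: [0.2, -0.2, -1.7]
opening: 0.038
gripper_force: 29.9
```

Call:
play_rows(commands=[[[0, 0, 0.1, 0, 0, 0, 0.53], [0, 0, 0.1, 0, 0, 0, 0.53], [0, 0, 0.1, 0, 0, 0, 0.53], [0, 0, 0.1, 0, 0, 0, 0.53], [0, 0, -1, 0, 0, 0, 0.53], [0, 0, -4, 0, 0, 0, 0.53], [0, 0, -8, 0, 0, 0, 0.53], [0, 0, -12, 0, 0, 0, 0.53], [0, 0, -15, 0, 0, 0, 0.7], [2.5, 12, -15, 0, 0, 0, 0.7], [2.5, 24, -15, 0, 0, 0, 0.7], [2.5, 36, -15, 0, 0, 0, 0.7], [2.5, 36, -15, 0, 0, 0, 0.7], [2.5, 36, -15, 0, 0, 0, 0.7], [2.5, 36, -15, 0, 0, 0, 0.7], [2.5, 36, -15, 0, 0, 0, 0.7], [2.5, 36, -15, 0, 0, 0, 0.7], [2.5, 36, -15, 0, 0, 0, 0.7], [2.5, 36, -15, 0, 0, 0, 0.7]]])

```text
clock: 8.58
tool_pos: [0.4399, 0.2213, 0.2506]
orientation: [180.0, 0.0, -178.5]
force: [-0.1, 0.2, 0.1]
opening: 0.061
gripper_force: 0.0
```

Run:
```python
from h import *
o=get_obs();print(o['clock'],o['tool_pos'],o['orientation'],o['opening'],o['joint_pos'].round(0))
s=snap('side','s2');w=snap('wrist','w4')
a=cv2.resize(s['frame'][110:310,140:345,::-1],None,fx=2.9,fy=2.9,interpolation=cv2.INTER_CUBIC)
cv2.imwrite('pics/s2b.png',a)
for c in caps(s):
    if 140<c[1][0]<345 and c[1][1]>150:print(c)
```

```text
8.5833 [0.43988309 0.22132276 0.25056213] [ 1.79958036e+02  3.28833297e-02 -1.78547185e+02] 0.060988841223364426 [  50.    2.  -20.   -0.  -68. -138.]
([157, 219, 17, 8, 94], array([165.4, 222.8]), array([0.6486, 0.2425, 0.064 ]))
([302, 224, 7, 10, 52], array([305.2, 228.8]), array([0.3189, 0.0678, 0.064 ]))
([180, 241, 11, 10, 69], array([185.2, 246.1]), array([0.5506, 0.2838, 0.064 ]))
([203, 252, 11, 11, 67], array([208.8, 257.9]), array([0.4767, 0.2855, 0.064 ]))
```

View pics/s2b.png

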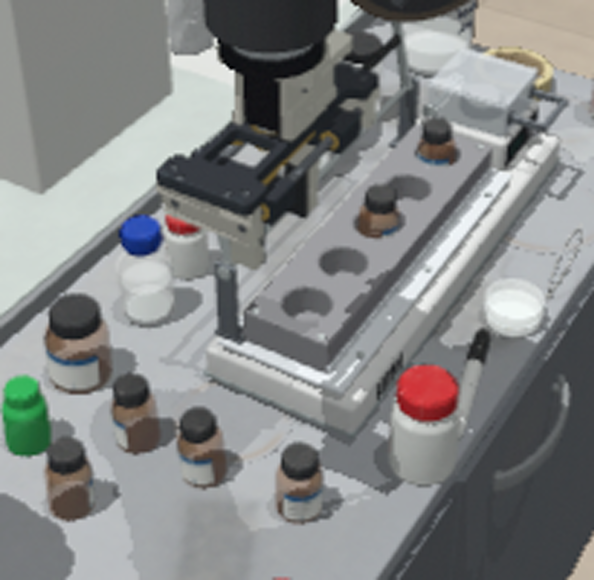

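Cell 4 now holds a bottle, seated level with the loaded one; cap at (437,130) in the crop. All four remaining spares are undisturbed. Next is the spare near (0.48, 0.28), with the gripper turned to keep clear of the upright.

Call:
play_rows(commands=[[[-4.1, 5.9, 4, 0, 0, -7, 0.66], [-4.1, 5.9, 4, 0, 0, -14, 0.66], [-4.1, 5.9, 4, 0, 0, -21, 0.66], [-4.1, 5.9, 4, 0, 0, -28, 0.66], [-4.1, 5.9, 4, 0, 0, -35, 0.66], [-4.1, 5.9, 4, 0, 0, -42, 0.66], [-4.1, 5.9, 4, 0, 0, -49, 0.66], [-4.1, 5.9, 4, 0, 0, -55, 0.66], [-4.1, 5.9, 4, 0, 0, -55, 0.66], [-4.1, 5.9, 4, 0, 0, -55, 0.66]]])

```text
clock: 9.52
tool_pos: [0.48, 0.2757, 0.2108]
orientation: [180.0, 0.0, -124.0]
force: [-0.1, 0.5, 0.2]
opening: 0.0577
gripper_force: 0.0
```

Run:
```python
from h import *
o=get_obs();print(o['clock'],o['tool_pos'],o['orientation'],o['opening'],o['joint_pos'].round(0))
w=snap('wrist','w5')
cv2.imwrite('pics/w5b.png',cv2.resize(cv2.imread('pics/w5.png'),(800,600)))
```

```text
9.5167 [0.47995534 0.27573781 0.21079281] [ 1.79999806e+02  1.22048419e-02 -1.24018490e+02] 0.057737759315816345 [ 50.  10. -16.  -0. -64. -84.]
```

View pics/w5b.png

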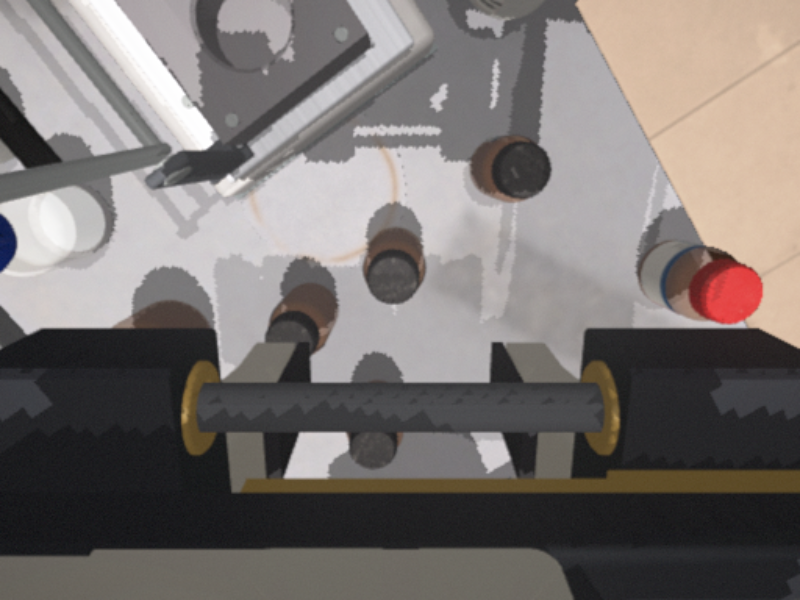

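The wrist view shows caps at (393,278), (292,332), (373,448) and (522,170). I map each one to a position.

Run:
```python
from h import *
s=load('w5')
for u,v in ((393,278),(292,333),(373,449),(522,169)):
    p=ray(s,(u+.5)/1.5625-.5,(v+.5)/1.5625-.5,.07); print(p.round(4),tool([*p[:2],.036]).round(2))
```

```text
[0.4849 0.278  0.07  ] [-0.44 -0.29 17.48]
[0.5542 0.2721 0.07  ] [-3.83 -6.37 17.48]
[0.5586 0.3637 0.07  ] [-11.67  -1.61  17.48]
[0.3908 0.2666 0.07  ] [ 5.77  6.87 17.48]
```

Call:
play_rows(commands=[[[-0.4, 0.1, 4, 0, 0, 0, 0.66], [-0.4, 0.1, 8, 0, 0, 0, 0.66], [-0.4, 0.1, 12, 0, 0, 0, 0.66], [-0.4, 0.1, 15, 0, 0, 0, 0.66], [-0.4, 0.1, 17.4, 0, 0, 0, 0.66], [-0.4, 0.1, 17.4, 0, 0, 0, 0.66], [-0.4, 0.1, 17.4, 0, 0, 0, 0.66], [-0.4, 0.1, 17.4, 0, 0, 0, 0.3], [-0.4, 0.1, 17.4, 0, 0, 0, 0.3], [-0.4, 0.1, 17.4, 0, 0, 0, 0.3], [-0.4, 0.1, 17.4, 0, 0, 0, 0.3], [-0.4, 0.1, 17.4, 0, 0, 0, 0.3]]])

```text
clock: 10.57
tool_pos: [0.482, 0.2814, 0.0382]
orientation: [-180.0, 0.2, -123.7]
force: [-0.5, -0.3, 7.1]
opening: 0.0379
gripper_force: 30.0
```

Call:
play_rows(commands=[[[0, 0, -4, 0, 0, 0, 0.3], [0, 0, -8, 0, 0, 0, 0.3], [0, 0, -12, 0, 0, 0, 0.3], [0, 0, -16, 0, 0, 0, 0.3], [0, 0, -20, 0, 0, 0, 0.3], [30.1, -18.9, -21, 0, 0, 7, 0.3], [30.1, -18.9, -21, 0, 0, 14, 0.3], [30.1, -18.9, -21, 0, 0, 21, 0.3], [30.1, -18.9, -21, 0, 0, 28, 0.3], [30.1, -18.9, -21, 0, 0, 35, 0.3], [30.1, -18.9, -21, 0, 0, 42, 0.3], [30.1, -18.9, -21, 0, 0, 49, 0.3], [30.1, -18.9, -21, 0, 0, 55, 0.3], [30.1, -18.9, -21, 0, 0, 55, 0.3], [30.1, -18.9, -21, 0, 0, 55, 0.3], [30.1, -18.9, -21, 0, 0, 55, 0.3], [30.1, -18.9, -21, 0, 0, 55, 0.3], [30.1, -18.9, -21, 0, 0, 55, 0.3], [30.1, -18.9, -21, 0, 0, 55, 0.3]]])

```text
clock: 12.15
tool_pos: [0.4711, -0.0737, 0.2466]
orientation: [180.0, 0.0, -178.7]
force: [-0.0, 0.7, -1.6]
opening: 0.0379
gripper_force: 30.0
```

```bash
cat >> h.py <<'E'
def cellcheck(y,f):
    o=get_obs();print(o['clock'],o['tool_pos'].round(4),o['orientation'].round(1),o['opening'],o['gripper_force'])
    t=W(0,y,62); print('cell',t.round(4),'shift to above', tool([t[0],t[1],.121]).round(2))
    s=snap('wrist',f)
    # held cap: lower edge & sides of the dark cap blob under the rod, rows 278..305
    a=s['frame'].astype(int); b=o['tool_pos'][2]+.033
    g=a[276:306,200:320].max(2); cv2.imwrite(f'pics/{f}c.png',cv2.resize(g.astype(np.uint8),None,fx=5,fy=5))
    cols=[np.where(r<60)[0] for r in g]
    print([(276+i,200+c[0],200+c[-1]) for i,c in enumerate(cols) if len(c)][::5])
E
python3 - <<'E'
from h import *
cellcheck(-68,'w6')
E
```

```text
12.15 [ 0.4711 -0.0737  0.2466] [ 180.     0.  -178.7] 0.03789559285419919 29.96661566896364
cell [ 0.4713 -0.0743  0.062 ] shift to above [-0.02 -0.06 12.56]
[(276, np.int64(200), np.int64(317)), (281, np.int64(200), np.int64(316)), (286, np.int64(200), np.int64(316)), (291, np.int64(200), np.int64(316)), (296, np.int64(200), np.int64(315)), (301, np.int64(200), np.int64(315))]
```

View pics/w6.png

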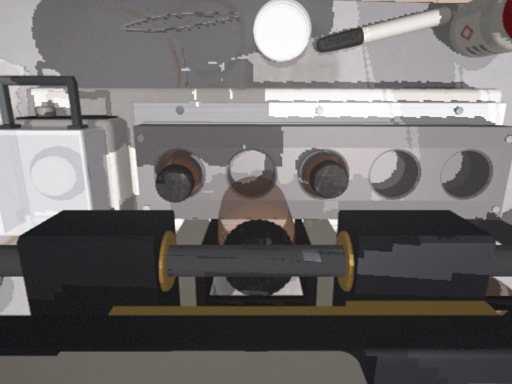

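The wrist view shows bottles seated in cells 4 and 2, cell 3 empty at (252,173), and the held cap's lower edge at about row 295. That puts the bottle a little nearer the robot in the grip than last time, so I shift 2.5 mm forward and insert.

Call:
play_rows(commands=[[[-0.25, 0, 3, 0, 0, 0, 0.3], [-0.25, 0, 7, 0, 0, 0, 0.3], [-0.25, 0, 10, 0, 0, 0, 0.3], [-0.25, 0, 10.5, 0, 0, 0, 0.3], [-0.25, 0, 11, 0, 0, 0, 0.3], [-0.25, 0, 11.5, 0, 0, 0, 0.3], [-0.25, 0, 12, 0, 0, 0, 0.3], [-0.25, 0, 12.5, 0, 0, 0, 0.3], [-0.25, 0, 12.5, 0, 0, 0, 0.3]]])

```text
clock: 12.95
tool_pos: [0.4737, -0.0745, 0.1217]
orientation: [180.0, 0.0, -178.8]
force: [-0.1, 0.5, -2.0]
opening: 0.038
gripper_force: 30.0
```

Call:
play_rows(commands=[[[0, 0, 0.5, 0, 0, 0, 0.3], [0, 0, 1, 0, 0, 0, 0.3], [0, 0, 1.5, 0, 0, 0, 0.3], [0, 0, 2.1, 0, 0, 0, 0.3], [0, 0, 2.1, 0, 0, 0, 0.3], [0, 0, 2.1, 0, 0, 0, 0.53], [0, 0, 2.1, 0, 0, 0, 0.53], [0, 0, 2.1, 0, 0, 0, 0.53], [0, 0, 2.1, 0, 0, 0, 0.53], [0, 0, 1, 0, 0, 0, 0.53], [0, 0, -2, 0, 0, 0, 0.53], [0, 0, -6, 0, 0, 0, 0.53], [0, 0, -10, 0, 0, 0, 0.53], [0, 0, -12, 0, 0, 0, 0.66]]])

```text
clock: 14.12
tool_pos: [0.4751, -0.0747, 0.2466]
orientation: [-180.0, 0.3, -178.7]
force: [1.6, 0.7, 0.3]
opening: 0.0496
gripper_force: 0.0
```

Call:
play_rows(commands=[[[7.7, 34.4, 3, 0, 0, -7, 0.66], [7.7, 34.4, 3, 0, 0, -14, 0.66], [7.7, 34.4, 3, 0, 0, -21, 0.66], [7.7, 34.4, 3, 0, 0, -28, 0.66], [7.7, 34.4, 3, 0, 0, -35, 0.66], [7.7, 34.4, 3, 0, 0, -42, 0.66], [7.7, 34.4, 3, 0, 0, -49, 0.66], [7.7, 34.4, 3, 0, 0, -56, 0.66], [7.7, 34.4, 3, 0, 0, -63, 0.66], [7.7, 34.4, 3, 0, 0, -70, 0.66], [7.7, 34.4, 3, 0, 0, -77, 0.66], [7.7, 34.4, 3, 0, 0, -84, 0.66], [7.7, 34.4, 3, 0, 0, -90, 0.66], [7.7, 34.4, 3, 0, 0, -90, 0.66], [7.7, 34.4, 3, 0, 0, -90, 0.66], [7.7, 34.4, 3, 0, 0, -90, 0.66]]])

```text
clock: 15.45
tool_pos: [0.3891, 0.2676, 0.2116]
orientation: [-180.0, 0.0, -89.0]
force: [-0.9, -0.5, -0.0]
opening: 0.0581
gripper_force: 0.0
```

Run:
```python
from h import *
o=get_obs();print(o['clock'],o['tool_pos'],o['orientation'],o['opening'],o['joint_pos'].round(0))
w=snap('wrist','w7'); s=snap('side','s3')
x=cv2.resize(s['frame'][110:330,140:345,::-1],(559,600)); y=cv2.resize(w['frame'][150:320,170:345,::-1],(240,233))
im=np.zeros((600,799,3),np.uint8); im[:,:559]=x; im[:233,559:]=y; cv2.imwrite('pics/m7.png',im)
for c in caps(s):
    if 140<c[1][0]<345 and c[1][1]>150:print(c)
```

```text
15.45 [0.38905948 0.26761999 0.21161073] [-1.79998835e+02  8.05655085e-03 -8.89644223e+01] 0.05807879497975928 [ 58.   2. -25.  -0. -63. -57.]
([195, 169, 36, 24, 302], array([209.3, 180.3]), array([0.6559, 0.0284, 0.064 ]))
([205, 190, 17, 14, 156], array([214.2, 195.9]), array([0.6018, 0.0811, 0.064 ]))
([259, 194, 11, 6, 52], array([263.9, 196.6]), array([0.4785, 0.009 , 0.064 ]))
([228, 204, 6, 15, 80], array([230.6, 210.5]), array([0.527 , 0.1096, 0.064 ]))
([157, 219, 17, 8, 94], array([165.4, 222.8]), array([0.6486, 0.2425, 0.064 ]))
([237, 269, 12, 7, 53], array([242.7, 272.1]), array([0.3814, 0.2806, 0.064 ]))
([334, 356, 19, 28, 240], array([343.9, 370. ]), array([0.0796, 0.3897, 0.064 ]))
```

View pics/m7.png

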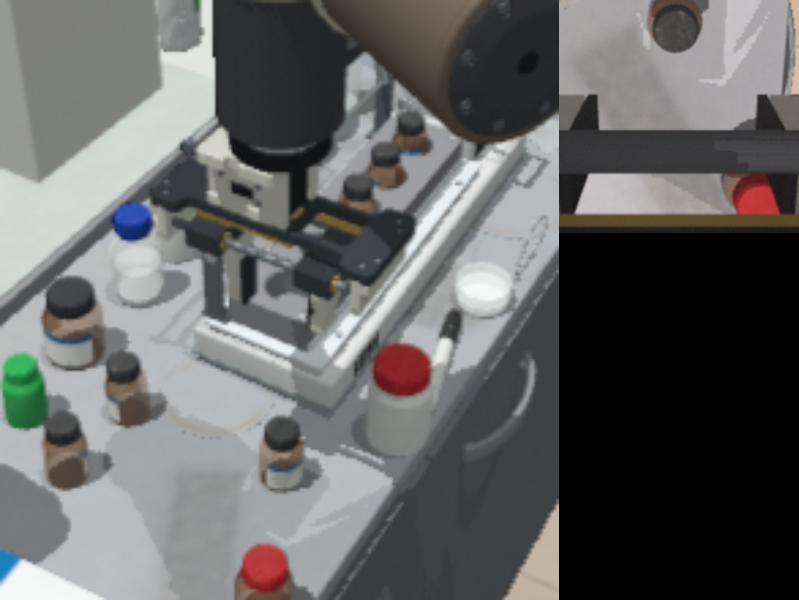

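The side view shows cells 2, 3 and 4 filled and level. Spare e is at crop (283,435). In the wrist inset its cap is at (676,30), which is wrist pixel (255,172).

Run:
```python
from h import *
s=load('w7'); p=ray(s,255.3,171.9,.07); print(p.round(4),tool([*p[:2],.037]).round(2), tool([.3814,.2806,.037]).round(2), tool([.388,.271,.037]).round(2))
```

```text
[0.3893 0.2674 0.07  ] [ 0.02 -0.02 17.46] [-1.31  0.75 17.46] [-0.34  0.1  17.46]
```

Call:
play_rows(commands=[[[0, 0, 4, 0, 0, 0, 0.66], [0, 0, 8, 0, 0, 0, 0.66], [0, 0, 12, 0, 0, 0, 0.66], [0, 0, 15, 0, 0, 0, 0.66], [0, 0, 17.4, 0, 0, 0, 0.66], [0, 0, 17.4, 0, 0, 0, 0.66], [0, 0, 17.4, 0, 0, 0, 0.66], [0, 0, 17.4, 0, 0, 0, 0.3], [0, 0, 17.4, 0, 0, 0, 0.3], [0, 0, 17.4, 0, 0, 0, 0.3], [0, 0, 17.4, 0, 0, 0, 0.3], [0, 0, 17.4, 0, 0, 0, 0.3]]])

```text
clock: 16.55
tool_pos: [0.3898, 0.2687, 0.039]
orientation: [-179.9, 0.1, -88.7]
force: [-0.9, 0.6, 7.3]
opening: 0.0375
gripper_force: 30.0
```

Call:
play_rows(commands=[[[0, 0, -4, 0, 0, 0, 0.3], [0, 0, -8, 0, 0, 0, 0.3], [0, 0, -12, 0, 0, 0, 0.3], [0, 0, -16, 0, 0, 0, 0.3], [0, 0, -20, 0, 0, 0, 0.3], [20.8, -7.4, -21, 0, 0, 7, 0.3], [20.8, -7.4, -21, 0, 0, 14, 0.3], [20.8, -7.4, -21, 0, 0, 21, 0.3], [20.8, -7.4, -21, 0, 0, 28, 0.3], [20.8, -7.4, -21, 0, 0, 35, 0.3], [20.8, -7.4, -21, 0, 0, 42, 0.3], [20.8, -7.4, -21, 0, 0, 49, 0.3], [20.8, -7.4, -21, 0, 0, 56, 0.3], [20.8, -7.4, -21, 0, 0, 63, 0.3], [20.8, -7.4, -21, 0, 0, 70, 0.3], [20.8, -7.4, -21, 0, 0, 77, 0.3], [20.8, -7.4, -21, 0, 0, 84, 0.3], [20.8, -7.4, -21, 0, 0, 90, 0.3], [20.8, -7.4, -21, 0, 0, 90, 0.3], [20.8, -7.4, -21, 0, 0, 90, 0.3]]])

```text
clock: 18.22
tool_pos: [0.4673, 0.0612, 0.2477]
orientation: [180.0, 0.0, -178.6]
force: [-0.1, 0.1, -1.4]
opening: 0.0376
gripper_force: 30.0
```

```bash
cat >> h.py <<'E'
def edge(f):
    "row of the lower edge of the held cap, per column, below the rod"
    a=load(f)['frame'].astype(float).max(2)
    r=[]
    for c in range(246,272,3):
        col=cv2.GaussianBlur(a[:, c:c+1],(1,3),0)[280:304,0]; r.append(280+int(np.argmax(np.diff(col))))
    return r
E
python3 - <<'E'
from h import *
cellcheck(68,'w8')
for f in('w3','w6','w8'): print(f,edge(f))
E
```

```text
18.2167 [0.4673 0.0612 0.2477] [ 180.     0.  -178.6] 0.03759295763055984 29.957446092621467
cell [0.4687 0.0617 0.062 ] shift to above [-0.14  0.04 12.67]
[(276, np.int64(200), np.int64(303)), (281, np.int64(200), np.int64(316)), (286, np.int64(200), np.int64(315)), (291, np.int64(200), np.int64(315)), (296, np.int64(200), np.int64(315)), (301, np.int64(200), np.int64(314))]
w3 [294, 294, 294, 294, 294, 294, 294, 294, 294]
w6 [289, 290, 290, 290, 290, 291, 291, 290, 293]
w8 [287, 288, 289, 288, 289, 288, 288, 287, 286]
```

Call:
play_rows(commands=[[[-0.35, 0.05, 3, 0, 0, 0, 0.3], [-0.35, 0.05, 7, 0, 0, 0, 0.3], [-0.35, 0.05, 10, 0, 0, 0, 0.3], [-0.35, 0.05, 10.5, 0, 0, 0, 0.3], [-0.35, 0.05, 11, 0, 0, 0, 0.3], [-0.35, 0.05, 11.5, 0, 0, 0, 0.3], [-0.35, 0.05, 12, 0, 0, 0, 0.3], [-0.35, 0.05, 12.5, 0, 0, 0, 0.3], [-0.35, 0.05, 12.5, 0, 0, 0, 0.3]]])

```text
clock: 19.02
tool_pos: [0.4712, 0.062, 0.1226]
orientation: [180.0, 0.0, -178.7]
force: [-0.2, -0.2, -2.0]
opening: 0.0376
gripper_force: 30.0
```

Call:
play_rows(commands=[[[0, 0, 0.5, 0, 0, 0, 0.3], [0, 0, 1, 0, 0, 0, 0.3], [0, 0, 1.5, 0, 0, 0, 0.3], [0, 0, 2.1, 0, 0, 0, 0.3], [0, 0, 2.1, 0, 0, 0, 0.3], [0, 0, 2.1, 0, 0, 0, 0.53], [0, 0, 2.1, 0, 0, 0, 0.53], [0, 0, 2.1, 0, 0, 0, 0.53], [0, 0, 2.1, 0, 0, 0, 0.53], [0, 0, 1, 0, 0, 0, 0.53], [0, 0, -2, 0, 0, 0, 0.53], [0, 0, -6, 0, 0, 0, 0.53], [0, 0, -10, 0, 0, 0, 0.53], [0, 0, -12.5, 0, 0, 0, 0.66]]])

```text
clock: 20.18
tool_pos: [0.4721, 0.0622, 0.2519]
orientation: [179.9, 0.3, -178.7]
force: [0.5, 0.2, 0.1]
opening: 0.0494
gripper_force: 0.0
```

Call:
play_rows(commands=[[[1.6, 21.8, 0, 0, 0, 0, 0.66], [1.6, 21.8, 0, 0, 0, -7, 0.66], [1.6, 21.8, 0, 0, 0, -14, 0.66], [1.6, 21.8, 0, 0, 0, -21, 0.66], [1.6, 21.8, 0, 0, 0, -28, 0.66], [1.6, 21.8, 0, 0, 0, -35, 0.66], [1.6, 21.8, 0, 0, 0, -42, 0.66], [1.6, 21.8, 0, 0, 0, -49, 0.66], [-8.6, 21.8, 0, 0, 0, -56, 0.66], [-8.6, 21.8, 0, 0, 0, -63, 0.66], [-8.6, 21.8, 0, 0, 0, -70, 0.66], [-8.6, 21.8, 0, 0, 0, -77, 0.66], [-8.6, 21.8, 0, 0, 0, -84, 0.66], [-8.6, 21.8, 3.5, 0, 0, -90, 0.66], [-8.6, 21.8, 3.5, 0, 0, -90, 0.66], [-8.6, 21.8, 3.5, 0, 0, -90, 0.66]]])

```text
clock: 21.52
tool_pos: [0.5514, 0.281, 0.2113]
orientation: [179.8, -0.1, -88.9]
force: [-0.1, 0.7, 1.6]
opening: 0.0577
gripper_force: 0.0
```

Run:
```python
from h import *
o=get_obs();print(o['clock'],o['tool_pos'],o['orientation'],o['opening'],o['joint_pos'].round(0))
w=snap('wrist','w9'); s=snap('side','s4')
x=cv2.resize(s['frame'][110:330,140:345,::-1],(559,600)); y=cv2.resize(w['frame'][130:320,170:345,::-1],(240,261))
im=np.zeros((600,799,3),np.uint8); im[:,:559]=x; im[:261,559:]=y; cv2.imwrite('pics/m9.png',im)
```

```text
21.5167 [0.55139253 0.28096037 0.21127328] [ 1.79825319e+02 -1.45337544e-01 -8.89440335e+01] 0.0576951703238658 [ 45.  16.  -8.  -0. -66. -44.]
```

View pics/m9.png

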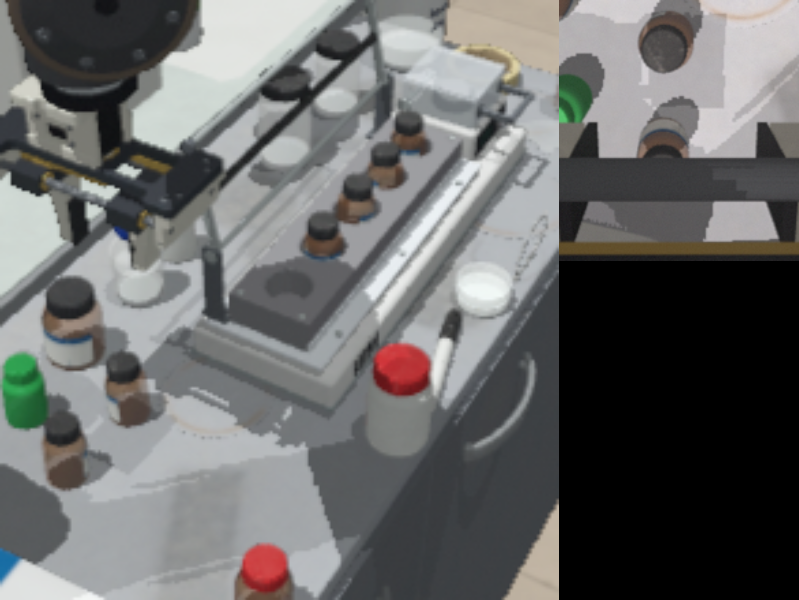

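The side view shows cells 1 to 4 filled, evenly spaced, with cell 0 still empty. In the inset the next spare's cap is at (664,47), which is wrist pixel (246.6,164).

Run:
```python
from h import *
s=load('w9'); p=ray(s,246.6,164.2,.07); print(p.round(4),tool([*p[:2],.039]).round(2), tool([.5525,.2805,.039]).round(2))
```

```text
[0.5592 0.2733 0.07  ] [ 0.88 -0.61 17.49] [ 0.15  0.05 17.49]
```

Call:
play_rows(commands=[[[0.8, -0.4, 4, 0, 0, 0, 0.68], [0.8, -0.4, 8, 0, 0, 0, 0.68], [0.8, -0.4, 12, 0, 0, 0, 0.68], [0.8, -0.4, 15, 0, 0, 0, 0.68], [0.8, -0.4, 17.4, 0, 0, 0, 0.68], [0.8, -0.4, 17.4, 0, 0, 0, 0.68], [0.8, -0.4, 17.4, 0, 0, 0, 0.68], [0.8, -0.4, 17.4, 0, 0, 0, 0.3], [0.8, -0.4, 17.4, 0, 0, 0, 0.3], [0.8, -0.4, 17.4, 0, 0, 0, 0.3], [0.8, -0.4, 17.4, 0, 0, 0, 0.3], [0.8, -0.4, 17.4, 0, 0, 0, 0.3]]])

```text
clock: 22.62
tool_pos: [0.5574, 0.2746, 0.0404]
orientation: [-179.9, 0.1, -88.7]
force: [-0.4, 0.4, 6.7]
opening: 0.0375
gripper_force: 30.1
```

Call:
play_rows(commands=[[[0, 0, -4, 0, 0, 0, 0.3], [0, 0, -8, 0, 0, 0, 0.3], [0, 0, -12, 0, 0, 0, 0.3], [0, 0, -16, 0, 0, 0, 0.3], [0, 0, -20, 0, 0, 0, 0.3], [-0.3, 10.2, -21, 0, 0, 7, 0.3], [-0.3, 10.2, -21, 0, 0, 14, 0.3], [-0.3, 10.2, -21, 0, 0, 21, 0.3], [14.3, 9.3, -21, 0, 0, 28, 0.3], [14.3, 9.3, -21, 0, 0, 35, 0.3], [14.3, 9.3, -21, 0, 0, 42, 0.3], [14.3, 9.3, -21, 0, 0, 49, 0.3], [14.3, 9.3, -21, 0, 0, 56, 0.3], [14.3, 9.3, -21, 0, 0, 63, 0.3], [14.3, 9.3, -21, 0, 0, 70, 0.3], [14.3, 9.3, -21, 0, 0, 77, 0.3], [14.3, 9.3, -21, 0, 0, 84, 0.3], [14.3, 9.3, -21, 0, 0, 90, 0.3], [14.3, 9.3, -21, 0, 0, 90, 0.3], [14.3, 9.3, -21, 0, 0, 90, 0.3]]])

```text
clock: 24.28
tool_pos: [0.4664, 0.1287, 0.2487]
orientation: [180.0, 0.0, -178.6]
force: [-0.2, -0.2, -0.2]
opening: 0.0375
gripper_force: 30.0
```

Run:
```python
from h import *
cellcheck(136,'w10')
for f in('w3','w8','w10'): print(f,edge(f))
```

```text
24.2833 [0.4664 0.1287 0.2487] [ 180.     0.  -178.6] 0.03747228335418602 29.98975899407469
cell [0.4673 0.1297 0.062 ] shift to above [-0.1   0.09 12.77]
[(276, np.int64(200), np.int64(316)), (281, np.int64(200), np.int64(315)), (286, np.int64(200), np.int64(315)), (291, np.int64(200), np.int64(315)), (296, np.int64(200), np.int64(315)), (301, np.int64(200), np.int64(314))]
w3 [294, 294, 294, 294, 294, 294, 294, 294, 294]
w8 [287, 288, 289, 288, 289, 288, 288, 287, 286]
w10 [289, 290, 290, 290, 289, 289, 288, 288, 287]
```

Call:
play_rows(commands=[[[-0.3, 0.05, 3, 0, 0, 0, 0.3], [-0.3, 0.05, 7, 0, 0, 0, 0.3], [-0.3, 0.05, 10, 0, 0, 0, 0.3], [-0.3, 0.05, 10.5, 0, 0, 0, 0.3], [-0.3, 0.05, 11, 0, 0, 0, 0.3], [-0.3, 0.05, 11.5, 0, 0, 0, 0.3], [-0.3, 0.05, 12, 0, 0, 0, 0.3], [-0.3, 0.05, 12.5, 0, 0, 0, 0.3], [-0.3, 0.05, 12.5, 0, 0, 0, 0.3]]])

```text
clock: 25.08
tool_pos: [0.4731, 0.1278, 0.1285]
orientation: [-179.8, 0.4, -178.5]
force: [1.4, -16.3, 25.4]
opening: 0.038
gripper_force: 30.3
```

Call:
play_rows(commands=[[[0, 0, -1, 0, 0, 0, 0.3], [0, 0, -3, 0, 0, 0, 0.3], [0, 0, -3, 0, 0, 0, 0.3], [0, 0, -3, 0, 0, 0, 0.3]]])

```text
clock: 25.42
tool_pos: [0.471, 0.1304, 0.156]
orientation: [179.8, 0.2, -178.7]
force: [-0.1, -0.1, -1.3]
opening: 0.0382
gripper_force: 29.7
```

Run:
```python
from h import *
cellcheck(136,'w11'); s=snap('side','s5'); print(get_obs()['force'],edge('w11'))
x=cv2.resize(s['frame'][140:280,190:340,::-1],(480,448)); y=cv2.resize(load('w11')['frame'][110:320,120:450,::-1],(320,204))
im=np.zeros((448,800,3),np.uint8); im[:,:480]=x; im[:204,480:]=y; cv2.imwrite('pics/m11.png',im)
```

```text
25.4167 [0.471  0.1304 0.156 ] [ 179.8    0.2 -178.7] 0.03816438165396583 29.665120729405317
cell [0.4673 0.1297 0.062 ] shift to above [ 0.38 -0.08  3.49]
[(276, np.int64(200), np.int64(316)), (281, np.int64(200), np.int64(316)), (286, np.int64(200), np.int64(316)), (291, np.int64(200), np.int64(315)), (296, np.int64(200), np.int64(315)), (301, np.int64(200), np.int64(315))]
[ 0.12522283 -0.12454281 -1.37739138] [294, 295, 293, 294, 293, 293, 291, 290, 289]
```

View pics/m11.png

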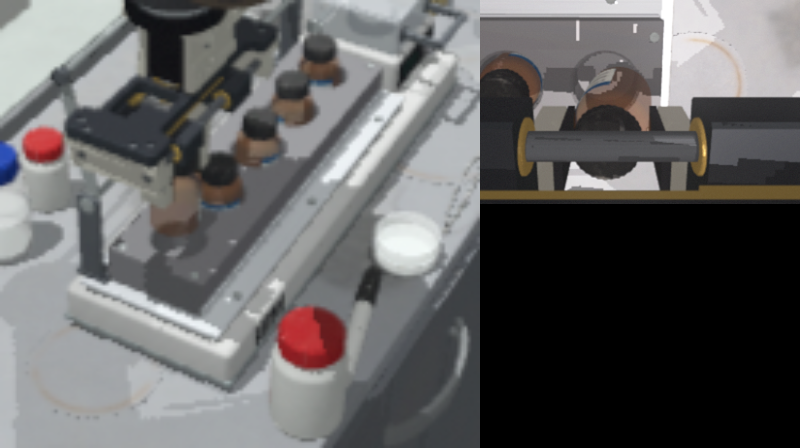

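The side view shows the held bottle over cell 0, and in the wrist inset it may be slightly tilted. The bottle caught the far-left rim, so I shift back 3.5 mm and slightly right, then retry gently.

Call:
play_rows(commands=[[[0.35, -0.15, 0, 0, 0, 0, 0.3], [0.35, -0.15, 1, 0, 0, 0, 0.3], [0.35, -0.15, 2, 0, 0, 0, 0.3], [0.35, -0.15, 2.4, 0, 0, 0, 0.3], [0.35, -0.15, 2.7, 0, 0, 0, 0.3], [0.35, -0.15, 3, 0, 0, 0, 0.3], [0.35, -0.15, 3, 0, 0, 0, 0.3]]])

```text
clock: 26.1
tool_pos: [0.4701, 0.1277, 0.1272]
orientation: [-179.9, 0.4, -178.6]
force: [0.1, -10.2, 33.6]
opening: 0.0385
gripper_force: 30.9
```

Call:
play_rows(commands=[[[0, 0, -3, 0, 0, 0, 0.3], [0, 0, -7, 0, 0, 0, 0.3], [0, 0, -11, 0, 0, 0, 0.3], [0, 0, -12, 0, 0, 0, 0.3], [2.6, 19, -12, 0, 0, 0, 0.3], [2.6, 19, -12, 0, 0, 0, 0.3], [2.6, 19, -12, 0, 0, 0, 0.3], [2.6, 19, -12, 0, 0, 0, 0.3], [2.6, 19, -12, 0, 0, 0, 0.3], [2.6, 19, -12, 0, 0, 0, 0.3], [2.6, 19, -12, 0, 0, 0, 0.3], [2.6, 19, -8, 0, 0, 0, 0.3], [2.6, 19, -4, 0, 0, 0, 0.3], [2.6, 19, 0, 0, 0, 0, 0.3], [2.6, 19, 4, 0, 0, 0, 0.3], [2.6, 19, 7, 0, 0, 0, 0.3], [2.6, 19, 7, 0, 0, 0, 0.3]]])

```text
clock: 27.52
tool_pos: [0.4331, 0.3123, 0.0472]
orientation: [-179.5, -0.4, -178.9]
force: [-2.0, -1.1, -1.7]
opening: 0.0385
gripper_force: 29.4
```

Run:
```python
from h import *
o=get_obs();print(o['tool_pos'],o['force'],o['opening'])
s=snap('side','s6'); snap('wrist','w12')
c=proj(s,o['tool_pos']).astype(int);print(c)
x=cv2.resize(s['frame'][c[1]-60:c[1]+60,c[0]-60:c[0]+60,::-1],(480,480),interpolation=cv2.INTER_CUBIC); y=cv2.resize(load('w12')['frame'][110:320,120:450,::-1],(320,204))
z=cv2.resize(s['frame'][140:240,200:320,::-1],(320,267))
im=np.zeros((480,800,3),np.uint8); im[:,:480]=x; im[:204,480:]=y; im[210:477,480:]=z; cv2.imwrite('pics/m12.png',im)
```

```text
[0.43312434 0.31228501 0.04722337] [-2.04231357 -1.09519714 -1.65011494] 0.03848965733541009
[217 276]
```

View pics/m12.png

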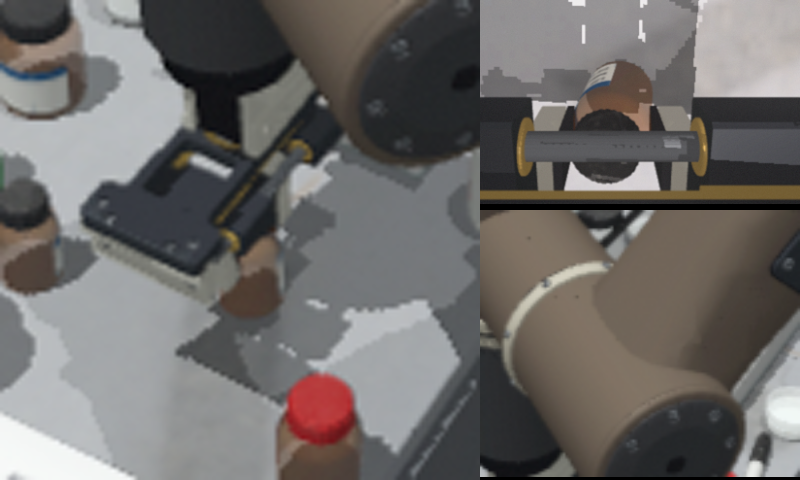

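The side crop shows the bottle leaning slightly in the grip and just above the bench, with clear space around it. I set it down to right itself and re-grip lower on the body.

Call:
play_rows(commands=[[[0, 0, 0.4, 0, 0, 0, 0.3], [0, 0, 0.7, 0, 0, 0, 0.3], [0, 0, 0.7, 0, 0, 0, 0.3]]])

```text
clock: 27.87
tool_pos: [0.4366, 0.3178, 0.0478]
orientation: [179.9, 0.1, -178.8]
force: [0.8, -0.2, -0.9]
opening: 0.0382
gripper_force: 29.4
```

Call:
play_rows(commands=[[[0, 0, 0.2, 0, 0, 0, 0.3], [0, 0, 0.4, 0, 0, 0, 0.3], [0, 0, 0.6, 0, 0, 0, 0.3], [0, 0, 0.6, 0, 0, 0, 0.3]]])

```text
clock: 28.2
tool_pos: [0.4359, 0.3171, 0.0404]
orientation: [-180.0, -0.0, -178.8]
force: [0.1, 0.8, -0.8]
opening: 0.0387
gripper_force: 29.4
```

Call:
play_rows(commands=[[[0, 0, 0.2, 0, 0, 0, 0.3], [0, 0, 0.4, 0, 0, 0, 0.3], [0, 0, 0.4, 0, 0, 0, 0.3]]])

```text
clock: 28.45
tool_pos: [0.4368, 0.3181, 0.0381]
orientation: [179.9, 0.1, -178.7]
force: [-3.3, -0.6, 14.2]
opening: 0.0383
gripper_force: 30.0
```

Contact. I open, lower a little and re-grip.

Call:
play_rows(commands=[[[0, 0, 0, 0, 0, 0, 0.7], [0, 0, 0, 0, 0, 0, 0.7], [0, 0, 0, 0, 0, 0, 0.7], [0, 0, 0, 0, 0, 0, 0.7], [0, 0, 0.3, 0, 0, 0, 0.7], [0, 0, 0.3, 0, 0, 0, 0.7], [0, 0, 0.3, 0, 0, 0, 0.3], [0, 0, 0.3, 0, 0, 0, 0.3], [0, 0, 0.3, 0, 0, 0, 0.3], [0, 0, 0.3, 0, 0, 0, 0.3], [0, 0, 0.3, 0, 0, 0, 0.3], [0, 0, 0.3, 0, 0, 0, 0.3]]])

```text
clock: 29.45
tool_pos: [0.436, 0.3172, 0.0336]
orientation: [180.0, 0.0, -178.8]
force: [0.9, 0.4, -0.7]
opening: 0.0386
gripper_force: 29.9
```

Call:
play_rows(commands=[[[0, 0, -4, 0, 0, 0, 0.3], [0, 0, -8, 0, 0, 0, 0.3], [0, 0, -12, 0, 0, 0, 0.3], [0, 0, -16, 0, 0, 0, 0.3], [0, 0, -20, 0, 0, 0, 0.3], [-2.75, -18.9, -21, 0, 0, 0, 0.3], [-2.75, -18.9, -21, 0, 0, 0, 0.3], [-2.75, -18.9, -21, 0, 0, 0, 0.3], [-2.75, -18.9, -21, 0, 0, 0, 0.3], [-2.75, -18.9, -21, 0, 0, 0, 0.3], [-2.75, -18.9, -21, 0, 0, 0, 0.3], [-2.75, -18.9, -21, 0, 0, 0, 0.3], [-2.75, -18.9, -21, 0, 0, 0, 0.3], [-2.75, -18.9, -21, 0, 0, 0, 0.3], [-2.75, -18.9, -21, 0, 0, 0, 0.3]]])

```text
clock: 30.7
tool_pos: [0.4675, 0.1297, 0.2433]
orientation: [-180.0, -0.0, -178.7]
force: [0.3, 0.0, 0.3]
opening: 0.038
gripper_force: 29.9
```

Run:
```python
from h import *
cellcheck(136,'w13')
for f in('w3','w6','w8','w10','w12','w13'):
    a=load(f)['frame'].astype(float).max(2)
    print(f,edge(f), [(r,[c for c in range(215,300) if abs(a[r,c+1]-a[r,c])>25]) for r in (284,)])
```

```text
30.7 [0.4675 0.1297 0.2433] [-180.    -0.  -178.7] 0.03804348867386811 29.937342422635993
cell [0.4673 0.1297 0.062 ] shift to above [1.000e-02 0.000e+00 1.223e+01]
[(276, np.int64(200), np.int64(317)), (281, np.int64(200), np.int64(316)), (286, np.int64(200), np.int64(316)), (291, np.int64(200), np.int64(316)), (296, np.int64(200), np.int64(316)), (301, np.int64(200), np.int64(315))]
w3 [294, 294, 294, 294, 294, 294, 294, 294, 294] [(284, [216, 217, 226, 227, 228, 290, 291, 299])]
w6 [289, 290, 290, 290, 290, 291, 291, 290, 293] [(284, [229, 230, 284, 285, 299])]
w8 [287, 288, 289, 288, 289, 288, 288, 287, 286] [(284, [217, 218, 238, 291, 292, 298, 299])]
w10 [289, 290, 290, 290, 289, 289, 288, 288, 287] [(284, [217, 218, 232, 233, 274, 275, 293, 294, 295, 299])]
w12 [298, 298, 298, 298, 297, 297, 295, 294, 292] [(284, [218, 219, 220, 278, 279, 280, 299])]
w13 [289, 290, 290, 290, 290, 289, 288, 287, 287] [(284, [216, 217, 232, 272, 274, 275, 276, 293, 294])]
```

Call:
play_rows(commands=[[[-0.25, 0, 4, 0, 0, 0, 0.3], [-0.25, 0, 8, 0, 0, 0, 0.3], [-0.25, 0, 10.5, 0, 0, 0, 0.3], [-0.25, 0, 11, 0, 0, 0, 0.3], [-0.25, 0, 11.4, 0, 0, 0, 0.3], [-0.25, 0, 11.7, 0, 0, 0, 0.3], [-0.25, 0, 12, 0, 0, 0, 0.3], [-0.25, 0, 12, 0, 0, 0, 0.3]]])

```text
clock: 31.42
tool_pos: [0.4717, 0.1296, 0.1257]
orientation: [179.9, 0.2, -178.7]
force: [-0.8, -2.4, 4.1]
opening: 0.0382
gripper_force: 30.0
```

Call:
play_rows(commands=[[[0, 0, -0.8, 0, 0, 0, 0.3], [0.2, -0.15, -0.8, 0, 0, 0, 0.3], [0.2, -0.15, -0.8, 0, 0, 0, 0.3], [0.2, -0.15, -0.3, 0, 0, 0, 0.3], [0.2, -0.15, 0, 0, 0, 0, 0.3], [0.2, -0.15, 0.3, 0, 0, 0, 0.3], [0.2, -0.15, 0.3, 0, 0, 0, 0.3]]])

```text
clock: 32.0
tool_pos: [0.4725, 0.1282, 0.1233]
orientation: [179.9, 0.5, -178.6]
force: [7.2, -4.9, 14.3]
opening: 0.0384
gripper_force: 30.0
```

Call:
play_rows(commands=[[[0, 0, -1, 0, 0, 0, 0.3], [-0.4, -0.15, -1, 0, 0, 0, 0.3], [-0.4, -0.15, -1, 0, 0, 0, 0.3], [-0.4, -0.15, -1, 0, 0, 0, 0.3]]])

```text
clock: 32.33
tool_pos: [0.4717, 0.1257, 0.1298]
orientation: [-180.0, -0.1, -178.8]
force: [-0.4, 0.0, -1.9]
opening: 0.0376
gripper_force: 29.9
```

Run:
```python
from h import *
o=get_obs();print(o['tool_pos'],o['force'],o['orientation'])
s=snap('side','s7'); w=snap('wrist','w14')
x=cv2.resize(s['frame'][165:255,200:290,::-1],(480,480),interpolation=cv2.INTER_CUBIC); y=cv2.resize(w['frame'][150:310,180:340,::-1],(320,320))
im=np.zeros((480,800,3),np.uint8); im[:,:480]=x; im[:320,480:]=y; cv2.imwrite('pics/m14.png',im)
```

```text
[0.47172141 0.12567078 0.12982952] [-0.4246924   0.01660547 -1.88835765] [-1.79985490e+02 -7.08877617e-02 -1.78790701e+02]
```

View pics/m14.png

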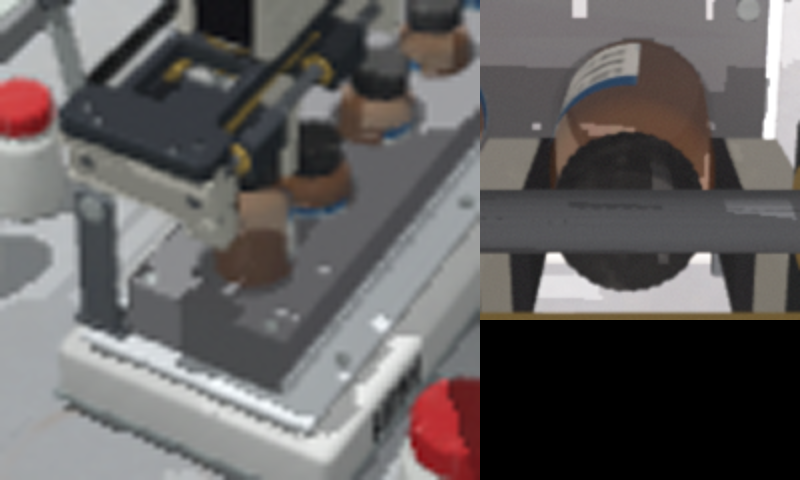

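The crop shows the bottle just above cell 0, with cap sides at 556 and 705 and its lower edge at row 290. The near edge of the base is at row 40. I check the tilt and the centre position numerically.

Run:
```python
from h import *
f=lambda u,v:(180+(u-480)/2-.25,150+v/2-.25)
s=load('w14');o=get_obs();tz=.1298
print('cap centre x',ray(s,*f(630,290),tz+.0364)[0]-.0165,'y',ray(s,*f(630,212),tz+.0364)[1])
for u in(620,633,645): p=ray(s,*f(u,40),tz-.0336);print('base',p[0]+.02,p[1])
# model: contour of an upright bottle under the TCP for comparison
for (dx,dy) in((0,0),):
  t=np.linspace(0,2*np.pi,73)
  for z,r in((-.0336,.02),(.0364,.0165),(.0224,.0165),(.018,.02)):
    q=np.array([proj(s,[.4717+dx+r*np.cos(a),.1257+dy+r*np.sin(a),tz+z]) for a in t]); q=np.c_[480+(q[:,0]-180)*2,(q[:,1]-150)*2]
    print(z,'u',q[:,0].min().round(),q[:,0].max().round(),'v',q[:,1].min().round(),q[:,1].max().round())
# neighbour cells in side & wrist: cap 1 for relative position; cells visible edges in w10
m=load('w10')['frame'];print(W(0,136,94),proj(load('w10'),W(0,136,94)))
cv2.imwrite('pics/x10.png',m[:,:,::-1])
```

```text
cap centre x 0.4645607444424507 y 0.12671484444810135
base 0.46407698151437693 0.12321969253518936
base 0.4639973375721977 0.12699293792503275
base 0.4639238190613325 0.1304759822671385
-0.0336 u 560.0 693.0 v 65.0 191.0
0.0364 u 541.0 706.0 v 171.0 320.0
0.0224 u 549.0 699.0 v 145.0 282.0
0.018 u 536.0 713.0 v 123.0 285.0
[0.46734817 0.12967414 0.094     ] [254.87679029 172.26070913]
```

Call:
play_rows(commands=[[[-0.1, 0, 0, 0, 0, 0, 0.3], [-0.1, 0, 0.3, 0, 0, 0, 0.3], [-0.1, 0, 0.6, 0, 0, 0, 0.3], [-0.1, 0, 0.9, 0, 0, 0, 0.3], [-0.1, 0, 1.1, 0, 0, 0, 0.3], [-0.1, 0, 1.1, 0, 0, 0, 0.3]]])

```text
clock: 32.93
tool_pos: [0.476, 0.1264, 0.1212]
orientation: [180.0, 0.3, -178.6]
force: [4.4, -2.7, 10.0]
opening: 0.0382
gripper_force: 30.0
```

Call:
play_rows(commands=[[[0, 0, -0.6, 0, 0, 0, 0.3], [-0.4, -0.1, -0.6, 0, 0, 0, 0.3], [-0.4, -0.1, -0.6, 0, 0, 0, 0.3], [-0.4, -0.1, -0.3, 0, 0, 0, 0.3], [-0.4, -0.1, 0, 0, 0, 0, 0.3], [-0.4, -0.1, 0.3, 0, 0, 0, 0.3], [-0.4, -0.1, 0.3, 0, 0, 0, 0.3]]])

```text
clock: 33.52
tool_pos: [0.4765, 0.1246, 0.1154]
orientation: [-179.9, -0.1, -178.8]
force: [-0.1, -0.1, -1.4]
opening: 0.0382
gripper_force: 30.0
```

Call:
play_rows(commands=[[[0, 0, 0.4, 0, 0, 0, 0.3], [0, 0, 0.8, 0, 0, 0, 0.3], [0, 0, 1.2, 0, 0, 0, 0.3], [0, 0, 1.5, 0, 0, 0, 0.3], [0, 0, 1.5, 0, 0, 0, 0.3]]])

```text
clock: 33.93
tool_pos: [0.4768, 0.1247, 0.1007]
orientation: [-180.0, -0.1, -178.8]
force: [-0.1, 0.7, -1.0]
opening: 0.0382
gripper_force: 30.0
```

Still free. I take it a few mm further, then release.

Call:
play_rows(commands=[[[0, 0, 0.2, 0, 0, 0, 0.3], [0, 0, 0.35, 0, 0, 0, 0.3], [0, 0, 0.35, 0, 0, 0, 0.3]]])

```text
clock: 34.18
tool_pos: [0.4771, 0.125, 0.0978]
orientation: [-180.0, -0.0, -178.8]
force: [0.1, 0.1, -1.0]
opening: 0.0384
gripper_force: 30.0
```

Call:
play_rows(commands=[[[0, 0, 0, 0, 0, 0, 0.53], [0, 0, 0, 0, 0, 0, 0.53], [0, 0, 0, 0, 0, 0, 0.53], [0, 0, 0, 0, 0, 0, 0.53], [0, 0, -1, 0, 0, 0, 0.53], [0, 0, -4, 0, 0, 0, 0.53], [0, 0, -8, 0, 0, 0, 0.53], [0, 0, -12, 0, 0, 0, 0.53], [0, 0, -15, 0, 0, 0, 0.53], [8, 8, -15, 0, 0, 0, 0.53], [8, 8, -15, 0, 0, 0, 0.53], [8, 8, -15, 0, 0, 0, 0.53], [8, 8, -15, 0, 0, 0, 0.53]]])

```text
clock: 35.27
tool_pos: [0.393, 0.2055, 0.2495]
orientation: [179.8, 0.1, -178.6]
force: [0.2, -0.2, -0.3]
opening: 0.0463
gripper_force: 0.0
```

Run:
```python
from h import *
o=get_obs();print(o['clock'],o['tool_pos'])
s=snap('side','s8');w=snap('wrist','w15')
# cap tops: compare predicted with seen via dark blobs
for c in caps(s,z=.126,lim=75,rng=(25,400)):
    if 225<c[1][0]<310 and 140<c[1][1]<225: print('side',c)
for c in caps(w,z=.126,lim=75,rng=(150,3000)):
    if c[1][1]<215: print('wrist',c)
print('pred',[(W(0,y,126).round(3),proj(s,W(0,y,126)).round(1),proj(w,W(0,y,126)).round(1)) for y in(136,68,0,-68,-136)])
```

```text
35.2667 [0.39296887 0.20546343 0.2495465 ]
side ([278, 136, 14, 12, 134], array([284. , 141.3]), array([ 0.5237, -0.1934,  0.126 ]))
side ([236, 140, 8, 7, 43], array([239.4, 143.2]), array([ 0.6362, -0.1105,  0.126 ]))
side ([269, 179, 7, 5, 32], array([272.1, 180.9]), array([0.4572, 0.0037, 0.126 ]))
side ([255, 193, 9, 5, 37], array([259. , 195.2]), array([0.4567, 0.0767, 0.126 ]))
side ([242, 204, 11, 7, 69], array([246.8, 207.1]), array([0.4593, 0.1348, 0.126 ]))
wrist ([128, 0, 97, 42, 2257], array([165.5,  16.7]), array([0.2686, 0.1346, 0.126 ]))
wrist ([217, 36, 31, 8, 163], array([233.7,  39.8]), array([0.2836, 0.1867, 0.126 ]))
wrist ([414, 83, 15, 38, 231], array([419.6, 100.3]), array([0.3252, 0.3377, 0.126 ]))
wrist ([70, 95, 43, 21, 610], array([ 91.2, 106.3]), array([0.3367, 0.0715, 0.126 ]))
wrist ([0, 192, 149, 6, 826], array([ 70.7, 194.7]), array([0.4122, 0.0462, 0.126 ]))
wrist ([154, 193, 61, 6, 307], array([183.6, 195. ]), array([0.4101, 0.1443, 0.126 ]))
pred [(array([0.467, 0.13 , 0.126]), array([245.2, 204.9]), array([169.5, 254.8])), (array([0.469, 0.062, 0.126]), array([258. , 190.8]), array([ 94.9, 254.4])), (array([ 0.47 , -0.006,  0.126]), array([269.8, 177.6]), array([ 20.1, 254.1])), (array([ 0.471, -0.074,  0.126]), array([280.8, 165.4]), array([-54.7, 253.8])), (array([ 0.473, -0.142,  0.126]), array([291.1, 154. ]), array([-129.8,  253.5]))]
```

Call:
play_rows(commands=[[[-7.5, -7.8, 0, 0, 0, 0, 0], [-7.5, -7.8, 0, 0, 0, 0, 0], [-7.5, -7.8, 0, 0, 0, 0, 0], [-7.5, -7.8, 4, 0, 0, 0, 0], [-7.5, -7.8, 8, 0, 0, 0, 0], [-7.5, -7.8, 10, 0, 0, 0, 0], [-7.5, -7.8, 11, 0, 0, 0, 0], [-7.5, -7.8, 11.4, 0, 0, 0, 0], [-7.5, -7.8, 11.6, 0, 0, 0, 0], [-7.5, -7.8, 11.8, 0, 0, 0, 0], [-7.5, -7.8, 11.8, 0, 0, 0, 0]]])

```text
clock: 36.28
tool_pos: [0.4738, 0.1277, 0.1321]
orientation: [179.9, 0.2, -178.7]
force: [1.0, -0.4, 1.5]
opening: 0.0003
gripper_force: 0.6
```

Call:
play_rows(commands=[[[0, 0, -4, 0, 0, 0, 0], [0, 0, -8, 0, 0, 0, 0], [0, 0, -12, 0, 0, 0, 0], [0, 0, -16, 0, 0, 0, 0], [0, 0, -19, 0, 0, 0, 0], [0, 0, -19, 0, 0, 0, 0], [-10.3, -13.5, -19, 0, 0, 0, 0], [-10.3, -13.5, -19, 0, 0, 0, 0], [-10.3, -13.5, -19, 0, 0, 0, 0], [-10.3, -13.5, -19, 0, 0, 0, 0], [-10.3, -13.5, -19, 0, 0, 0, 0], [-10.3, -13.5, -19, 0, 0, 0, 0], [-10.3, -13.5, -19, 0, 0, 0, 0]]])

```text
clock: 37.37
tool_pos: [0.578, -0.006, 0.3207]
orientation: [180.0, 0.0, -178.8]
force: [0.0, 0.4, -1.2]
opening: 0.0005
gripper_force: 0.0
```

Run:
```python
from h import *
o=get_obs();print(o['clock'],o['tool_pos'],o['force'],o['joint_pos'].round(0))
print('behind rod',tool(W(108,0,232)).round(2))
# rod seen in s8/side0: dark-grey rod end (side0 crop1: left end (38,183)->)
s=load('side0')
for th in(1.6,1.7,1.8):
    p=W(58-116*np.cos(th),172,138.5+116*np.sin(th)); print(th,(proj(s,p)-[200,120])*4.2)
```

```text
37.3667 [ 0.57804356 -0.00599355  0.32070428] [ 0.01479363  0.37644787 -1.15265094] [  19.    9.   -3.   -0.  -78. -108.]
behind rod [0.01 0.18 8.87]
1.6 [ 66.47679888 187.55037062]
1.7 [ 49.80985527 182.8937343 ]
1.8 [ 33.60635762 179.9689802 ]
```

Call:
play_rows(commands=[[[0, 0, 3, 0, 0, 0, 0], [0, 0, 6, 0, 0, 0, 0], [0, 0, 8.9, 0, 0, 0, 0], [0, 0, 8.9, 0, 0, 0, 0], [1, 0, 8.9, 0, 0, 0, 0], [2, 0, 8.9, 0, 0, 0, 0], [3, 0, 8.8, 0, 0, 0, 0], [4, 0, 8.8, 0, 0, 0, 0], [5, 0, 8.8, 0, 0, 0, 0], [6, 0, 8.9, 0, 0, 0, 0]]])

```text
clock: 38.2
tool_pos: [0.5174, -0.0069, 0.2324]
orientation: [179.9, 0.1, -178.7]
force: [1.6, 0.9, -0.6]
opening: 0.0003
gripper_force: 1.0
```

Call:
play_rows(commands=[[[1, 0, 0.3, 0, 0, 0, 0], [2, 0, 0.6, 0, 0, 0, 0], [3, 0, 1, 0, 0, 0, 0], [4, 0, 1.7, 0, 0, 0, 0], [5, 0, 2.4, 0, 0, 0, 0], [6, 0, 3.3, 0, 0, 0, 0], [7, 0, 4.3, 0, 0, 0, 0], [7, 0, 4.3, 0, 0, 0, 0]]])

```text
clock: 38.87
tool_pos: [0.4481, -0.0086, 0.1867]
orientation: [180.0, 0.2, -178.7]
force: [7.9, 0.4, -4.8]
opening: 0.0007
gripper_force: 3.5
```

Run:
```python
from h import *
s=snap('side','s9'); a=s['frame'].astype(int)
o=get_obs();print(o['tool_pos'],o['force'])
# find frame: compare difference with s8 along arcs of the left rod end
b=load('s8')['frame'].astype(int); d=np.abs(a-b).sum(2)
for th in np.arange(0,1.9,.1):
    v=[]
    for y in np.r_[100:165:4]:
        u=proj(s,W(58-116*np.cos(th),y,138.5+116*np.sin(th))).round().astype(int); v.append(d[u[1],u[0]])
    v2=[]
    for r in np.r_[30:110:5]:
        u=proj(s,W(58-r*np.cos(th),172,138.5+r*np.sin(th))).round().astype(int); v2.append(d[u[1],u[0]])
    print(round(th,2),np.median(v),np.median(v2))
```

```text
[ 0.44805984 -0.00866891  0.18728117] [ 5.79831181  1.33913165 -3.69763257]
0.0 17.0 24.0
0.1 33.0 28.5
0.2 68.0 54.5
0.3 18.0 61.0
0.4 14.0 79.0
0.5 46.0 137.5
0.6 346.0 108.5
0.7 240.0 114.0
0.8 72.0 33.5
0.9 185.0 34.5
1.0 244.0 136.0
1.1 137.0 83.5
1.2 353.0 115.5
1.3 301.0 130.5
1.4 17.0 146.5
1.5 17.0 66.0
1.6 17.0 83.5
1.7 12.0 155.5
1.8 98.0 172.5
```

Call:
play_rows(commands=[[[-0.5, 0, 0, 0, 0, 0, 0], [-0.5, 0, -3, 0, 0, 0, 0], [-0.5, 0, -5.5, 0, 0, 0, 0], [-0.5, 0, -5.5, 0, 0, 0, 0], [1.5, 0, -5.5, 0, 0, 0, 0], [1.5, 0, -5.5, 0, 0, 0, 0], [1.5, 0, -4, 0, 0, 0, 0], [1.6, 0, -2.5, 0, 0, 0, 0], [2.3, 0, -1.2, 0, 0, 0, 0], [2.8, 0, 0, 0, 0, 0, 0], [3.1, 0, 0.8, 0, 0, 0, 0], [3.4, 0, 1.6, 0, 0, 0, 0], [3.5, 0, 2.4, 0, 0, 0, 0], [3.6, 0, 3.2, 0, 0, 0, 0], [3.6, 0, 3.9, 0, 0, 0, 0], [3.6, 0, 4.5, 0, 0, 0, 0], [3.6, 0, 4.6, 0, 0, 0, 0]]])

```text
clock: 40.33
tool_pos: [0.4124, -0.0095, 0.1421]
orientation: [-180.0, -0.0, -178.7]
force: [-6.5, 2.3, 17.6]
opening: 0.0002
gripper_force: 8.2
```

Call:
play_rows(commands=[[[0, 0, 0.2, 0, 0, 0, 0], [0, 0, 0.2, 0, 0, 0, 0], [0, 0, -3, 0, 0, 0, 0], [0, 0, -6, 0, 0, 0, 0.3], [0, 0, -10, 0, 0, -7, 0.5], [2, -24.8, -10, 0, 0, -14, 0.5], [2, -24.8, -10, 0, 0, -21, 0.5], [2, -24.8, -10, 0, 0, -28, 0.5], [2, -24.8, -10, 0, 0, -35, 0.5], [2, -24.8, -10, 0, 0, -42, 0.5], [2, -24.8, -10, 0, 0, -49, 0.5], [2, -24.8, -10, 0, 0, -56, 0.5], [2, -24.8, -10, 0, 0, -63, 0.5], [2, -24.8, -10, 0, 0, -70, 0.5], [2, -24.8, -10, 0, 0, -77, 0.5], [2, -24.8, -10, 0, 0, -84, 0.5], [2, -24.8, -10, 0, 0, -90, 0.5], [2, -24.8, -10, 0, 0, -90, 0.5]]])

```text
clock: 41.83
tool_pos: [0.3977, -0.258, 0.2417]
orientation: [180.0, 0.0, -88.4]
force: [-0.4, 0.7, -1.2]
opening: 0.0441
gripper_force: 0.0
```

Run:
```python
from h import *
o=get_obs();print(o['clock'],o['tool_pos'],o['orientation'],o['force'],o['joint_pos'].round(0))
s=snap('side','s10'); a=s['frame'].astype(int); w=snap('wrist','w16')
b=load('s8')['frame'].astype(int); d=np.abs(a-b).sum(2)
for th in np.arange(-.1,.71,.05):
    v=[[],[]]
    for y in np.r_[-60:165:4]:
        for k,r in enumerate((116,58)):
            u=proj(s,W(58-r*np.cos(th),y,138.5+r*np.sin(th))).round().astype(int); v[k].append(d[u[1],u[0]])
    print(round(th,2),np.median(v[0]),np.median(v[1]))
print('to rod',tool(W(-84,-250,87)).round(2))
# guard rod in wrist image
g=w['frame'].max(2); p=proj(w,W(-84,-250,106));print('pred rod px',p)
r0,c0=int(p[1]),int(p[0])
for r in range(r0-24,r0+25,3): print(r,g[r,c0-40:c0+41:4])
```

```text
41.8333 [ 0.39770142 -0.25802601  0.24165583] [ 1.79989114e+02  2.33142898e-03 -8.84231027e+01] [-0.44217046  0.70537494 -1.24786439] [ -9.   1. -22.  -0. -67.  11.]
-0.1 89.0 146.0
-0.05 100.0 151.0
0.0 33.0 151.0
0.05 31.0 176.0
0.1 21.0 121.0
0.15 18.0 90.0
0.2 16.0 100.0
0.25 15.0 166.0
0.3 18.0 177.0
0.35 16.0 216.0
0.4 13.0 261.0
0.45 16.0 257.0
0.5 43.0 289.0
0.55 108.0 311.0
0.6 96.0 292.0
0.65 144.0 311.0
0.7 226.0 303.0
to rod [-0.02  0.68 15.47]
pred rod px [263.25039143 173.94888252]
149 [150  54 103 124 243 240 243 243 175  65  66 103 100  94  93 179 208 160
 122 122 121]
152 [126  54 133 128 244 241 244 242 175  70  67  97  95  91  91 179 209 161
 121 122 121]
155 [126  54 132 128 243 243 243 241 171 105 103 126 129 124 177 179 211 120
 123 120 121]
158 [128  52 133 130 244 244 243 240 169 110 102 177 177 178 177 179 210 122
 124 120 121]
161 [127  52 138 133 228 243 243 241 169 106 101 177 179 175 180 180 209 123
 124 120 119]
164 [127  52 151 134 246 244 243 241 152 110 100 179 176 178 181 176 208 123
 123 123 122]
167 [126  56 133 131 145 144 142 183 120 110  97 177 
[... 247 characters left out ...]
4 242 239 156 111  93 181 176 178 179 204 124 124
 121 122 124]
179 [126  56 132 226 243 242 243 237 154 113  91 179 177 181 179 180 123 123
 121 117 120]
182 [126  54 130 136 242 243 242 238 153 110  92 180 177 181 180 179 124 122
 124 121 122]
185 [126  56 129 222 241 242 242 237 149 112  93 180 180 178 178 102 120 121
 123 125 122]
188 [128  55 128 165 241 242 241 236 139 111  90 182 179 180 181 100 124 122
 125 120 124]
191 [126  57 123 233 242 241 242 235 142 110  88 181 180 178 180  92 121 120
 123 119 121]
194 [125  56 132 242 242 241 242 236 140 110  91 183 178 179 179  98 123 122
 122 122 122]
197 [125  57 182 244 244 243 244 227 117 109  85 181 179 178 182 109 121 122
 121 122 118]
```

Call:
play_rows(commands=[[[0, 0.9, 0, 0, 0, 0, 0.27], [0, 0.9, 3, 0, 0, 0, 0.27], [0, 0.9, 6, 0, 0, 0, 0.27], [0, 0.9, 9, 0, 0, 0, 0.27], [0, 0.9, 12, 0, 0, 0, 0.27], [0, 0.9, 14, 0, 0, 0, 0.27], [0, 0.9, 15.4, 0, 0, 0, 0.27], [0, 0.9, 15.4, 0, 0, 0, 0.27], [0, 0.9, 15.4, 0, 0, 0, 0.02], [0, 0.9, 15.4, 0, 0, 0, 0.02], [0, 0.9, 15.4, 0, 0, 0, 0.02], [0, 0.9, 15.4, 0, 0, 0, 0.02], [0, 0.9, 15.4, 0, 0, 0, 0.02]]])

```text
clock: 43.02
tool_pos: [0.3939, -0.2583, 0.0907]
orientation: [-179.4, -0.1, -88.8]
force: [10.0, 3.8, -2.4]
opening: 0.007
gripper_force: 30.0
```

Call:
play_rows(commands=[[[0, -0.4, 0, 0, 0, 0, 0.02], [0, -0.7, -1.3, 0, 0, 0, 0.02], [0, -1.1, -2.6, 0, 0, 0, 0.02], [0, -1.6, -3.8, 0, 0, 0, 0.02], [0, -2.2, -5, 0, 0, 0, 0.02], [0, -3, -6.1, 0, 0, 0, 0.02], [0, -3.8, -7.1, 0, 0, 0, 0.02], [0, -4.8, -8.1, 0, 0, 0, 0.02], [0, -5.8, -8.9, 0, 0, 0, 0.02], [0, -5.8, -8.9, 0, 0, 0, 0.02]]])

```text
clock: 43.85
tool_pos: [0.4479, -0.257, 0.1794]
orientation: [-179.9, -0.1, -88.8]
force: [-3.8, -0.3, 5.2]
opening: 0.0069
gripper_force: 30.0
```

Call:
play_rows(commands=[[[0, -1.1, -0.7, 0, 0, 0, 0.02], [0, -2.3, -1.3, 0, 0, 0, 0.02], [0, -3.6, -1.8, 0, 0, 0, 0.02], [0, -4.8, -2.2, 0, 0, 0, 0.02], [0, -6.2, -2.4, 0, 0, 0, 0.02], [0, -7.5, -2.5, 0, 0, 0, 0.02], [0, -8.2, -2.5, 0, 0, 0, 0.02], [0, -8.2, -2.5, 0, 0, 0, 0.02], [0, -8.2, -2.5, 0, 0, 0, 0.02]]])

```text
clock: 44.6
tool_pos: [0.5287, -0.2554, 0.2028]
orientation: [-179.9, -0.1, -88.8]
force: [-0.6, -0.7, 3.9]
opening: 0.0065
gripper_force: 30.0
```

Call:
play_rows(commands=[[[0, 0, 0, 0, 0, 0, 0.4], [0, 0, 0, 0, 0, 0, 0.4], [0, 0, 0, 0, 0, 0, 0.4], [0, 0, 0, 0, 0, 0, 0.4], [0, 0, -3, 0, 0, 0, 0.4], [0, 0, -6, 0, 0, 0, 0.4], [0, 0, -9, 0, 0, 0, 0.4], [-0.1, 5.9, -9, 0, 0, 14, 0], [-0.1, 5.9, -9, 0, 0, 21, 0], [-0.1, 5.9, -9, 0, 0, 28, 0], [-0.1, 5.9, -9, 0, 0, 35, 0], [-0.1, 5.9, -9, 0, 0, 42, 0], [-0.1, 5.9, -9, 0, 0, 49, 0], [-0.1, 5.9, -9, 0, 0, 56, 0], [-0.1, 5.9, -9, 0, 0, 63, 0], [-0.1, 5.9, -9, 0, 0, 70, 0], [-0.1, 5.9, -9, 0, 0, 77, 0], [-0.1, 5.9, -9, 0, 0, 84, 0], [-0.1, 5.9, -9, 0, 0, 90, 0], [-0.1, 5.9, -9, 0, 0, 90, 0]]])

```text
clock: 46.27
tool_pos: [0.4692, -0.2551, 0.2918]
orientation: [180.0, -0.0, -179.2]
force: [-0.5, 0.2, -0.4]
opening: 0.0002
gripper_force: 0.0
```

Run:
```python
from h import *
o=get_obs();print(o['clock'],o['tool_pos'],o['orientation'],o['force'],o['opening'])
print('to button',tool(W(-4,-249,110)).round(2))
s=snap('side','s11');a=s['frame'].astype(int);d=np.abs(a-load('s8')['frame'].astype(int)).sum(2)
for g in (0,.3,.6,.9,1.2,1.3,1.4,1.5,1.6):
    v=[]
    for y in range(-272,-225,4):
        u=proj(s,W(48-133.5*np.cos(g+.15),y,86+133.5*np.sin(g+.15))).round().astype(int)+[2,2]; v.append(a[u[1],u[0]].max())
    print(g,u,v)
```

```text
46.2667 [ 0.46915494 -0.25511412  0.29184891] [ 1.79983365e+02 -1.59272522e-02 -1.79160967e+02] [-0.5036704   0.23043239 -0.39220257] 0.00019213086815398278
to button [-0.17 -0.03 18.18]
0 [330 155] [np.int64(184), np.int64(176), np.int64(185), np.int64(184), np.int64(185), np.int64(184), np.int64(149), np.int64(149), np.int64(121), np.int64(129), np.int64(116), np.int64(120)]
0.3 [328 143] [np.int64(181), np.int64(181), np.int64(182), np.int64(182), np.int64(136), np.int64(135), np.int64(112), np.int64(117), np.int64(109), np.int64(130), np.int64(118), np.int64(118)]
0.6 [322 132] [np.int64(188), np.int64(189), np.int64(189), np.int64(189), np.int64(189), np.int64(212), np.int64(212), np.int64(159), np.int64(159), np.int64(137), np.int64(137), np.int64(127)]
0.9 [314 122] [np.int64(185), np.int64(190), np.int64(190), np.int64(190), np.int64(189), np.int64(190), np.int64(190), np.int64(190), np.int64(190), np.int64(189), np.int64(188), np.int64(188)]
1.2 [303 115] [np.int64(180), np.int64(173), np.int64(180), np.int64(173), np.int64(180), np.int64(179), np.int64(175), np.int64(185), np.int64(171), np.int64(185), np.int64(130), np.int64(134)]
1.3 [299 113] [np.int64(186), np.int64(124), np.int64(124), np.int64(109), np.int64(109), np.int64(119), np.int64(119), np.int64(120), np.int64(120), np.int64(139), np.int64(203), np.int64(203)]
1.4 [295 112] [np.int64(130), np.int64(130), np.int64(128), np.int64(131), np.int64(122), np.int64(126), np.int64(122), np.int64(120), np.int64(120), np.int64(96), np.int64(96), np.int64(74)]
1.5 [291 111] [np.int64(101), np.int64(101), np.int64(61), np.int64(61), np.int64(69), np.int64(113), np.int64(102), np.int64(119), np.int64(119), np.int64(190), np.int64(190), np.int64(196)]
1.6 [287 110] [np.int64(108), np.int64(88), np.int64(106), np.int64(85), np.int64(105), np.int64(83), np.int64(103), np.int64(102), np.int64(78), np.int64(88), np.int64(95), np.int64(87)]
```

Call:
play_rows(commands=[[[-0.1, 0, 4, 0, 0, 0, 0], [-0.1, 0, 8, 0, 0, 0, 0], [-0.1, 0, 12, 0, 0, 0, 0], [-0.1, 0, 15, 0, 0, 0, 0], [-0.1, 0, 17, 0, 0, 0, 0], [-0.1, 0, 18, 0, 0, 0, 0], [-0.1, 0, 18.4, 0, 0, 0, 0], [-0.1, 0, 18.8, 0, 0, 0, 0], [-0.1, 0, 19.1, 0, 0, 0, 0], [-0.1, 0, 19.1, 0, 0, 0, 0]]])

```text
clock: 47.15
tool_pos: [0.4709, -0.2555, 0.1025]
orientation: [-180.0, 0.1, -178.7]
force: [-4.2, 1.5, 6.1]
opening: 0.0002
gripper_force: 2.4
```

Call:
play_rows(commands=[[[0, 0, 0.15, 0, 0, 0, 0], [0, 0, 0.3, 0, 0, 0, 0], [0, 0, 0.3, 0, 0, 0, 0], [0, 0, 0.3, 0, 0, 0, 0]]])

```text
clock: 47.48
tool_pos: [0.4711, -0.2556, 0.1019]
orientation: [-179.9, 0.2, -178.7]
force: [-10.4, 6.0, 25.1]
opening: 0.0003
gripper_force: 12.6
```

Call:
play_rows(commands=[[[0, 0, -4, 0, 0, 0, 0], [0, 0, -8, 0, 0, 0, 0], [0, 0, -12, 0, 0, 0, 0], [0, 0, -16, 0, 0, 0, 0], [0, 0, -19.5, 0, 0, 0, 0.4], [0, 0, -19.5, 0, 0, -7, 0.4], [0, 0, -19.5, 0, 0, -14, 0.4], [0, 0, -19.5, 0, 0, -21, 0.4], [0, 0, -19.5, 0, 0, -28, 0.4], [0, 0, -19.5, 0, 0, -35, 0.4], [0, 0, -19.5, 0, 0, -42, 0.4], [0, 0, -19.5, 0, 0, -49, 0.4], [-6.3, -0.2, -19.5, 0, 0, -56, 0.4], [-6.3, -0.2, -19.5, 0, 0, -63, 0.4], [-6.3, -0.2, -19.5, 0, 0, -70, 0.4], [-6.3, -0.2, -19.5, 0, 0, -77, 0.4], [-6.3, -0.2, -19.5, 0, 0, -84, 0.4], [-6.3, -0.2, -19.5, 0, 0, -90, 0.4], [-6.3, -0.2, -19.5, 0, 0, -90, 0.4], [-6.3, -0.2, -19.5, 0, 0, -90, 0.4]]])

```text
clock: 49.15
tool_pos: [0.5339, -0.2559, 0.2942]
orientation: [-179.9, -0.0, -88.9]
force: [-0.7, -0.6, 0.2]
opening: 0.0348
gripper_force: 0.0
```

Call:
play_rows(commands=[[[0, 0, 3, 0, 0, 0, 0.4], [0, 0, 6, 0, 0, 0, 0.4], [0, 0, 8.5, 0, 0, 0, 0.4], [0, 0, 9, 0, 0, 0, 0.4], [0, 0, 9, 0, 0, 0, 0.4], [0, 0, 9, 0, 0, 0, 0.02], [0, 0, 9, 0, 0, 0, 0.02], [0, 0, 9, 0, 0, 0, 0.02], [0, 0, 9, 0, 0, 0, 0.02], [0, 0, 9, 0, 0, 0, 0.02], [0, 0, 9, 0, 0, 0, 0.02]]])

```text
clock: 50.07
tool_pos: [0.534, -0.256, 0.2041]
orientation: [-179.9, -0.0, -88.8]
force: [-0.1, 0.4, 4.0]
opening: 0.0071
gripper_force: 30.0
```

Call:
play_rows(commands=[[[0, 1.2, 0, 0, 0, 0, 0.02], [0, 2.4, 0.1, 0, 0, 0, 0.02], [0, 3.7, 0.3, 0, 0, 0, 0.02], [0, 5, 0.7, 0, 0, 0, 0.02], [0, 6.2, 1.1, 0, 0, 0, 0.02], [0, 7.4, 1.8, 0, 0, 0, 0.02], [0, 8.6, 2.5, 0, 0, 0, 0.02], [0, 9.7, 3.3, 0, 0, 0, 0.02], [0, 10.6, 4.2, 0, 0, 0, 0.02], [0, 11.5, 5.3, 0, 0, 0, 0.02], [0, 12.2, 6.4, 0, 0, 0, 0.02], [0, 12.8, 7.6, 0, 0, 0, 0.02], [0, 13.3, 8.8, 0, 0, 0, 0.02], [0, 13.7, 10, 0, 0, 0, 0.02], [0, 14, 11.2, 0, 0, 0, 0.02], [0, 14, 11.4, 0, 0, 0, 0.02]]])

```text
clock: 51.4
tool_pos: [0.3935, -0.259, 0.0891]
orientation: [-180.0, -0.0, -88.7]
force: [-4.4, 7.4, 21.6]
opening: 0.0066
gripper_force: 30.0
```

Call:
play_rows(commands=[[[0, 0, -0.2, 0, 0, 0, 0.02], [0, 0, -0.2, 0, 0, 0, 0.27], [0, 0, -0.2, 0, 0, 0, 0.27], [0, 0, -0.2, 0, 0, 0, 0.27], [0, 0, -0.2, 0, 0, 0, 0.27], [0, 0.3, -0.2, 0, 0, 0, 0.27], [0, 0.3, -3, 0, 0, 0, 0.27], [0, 0.3, -6, 0, 0, 0, 0.27], [0, 0.3, -10, 0, 0, 0, 0.27], [0, 0.3, -14, 0, 0, 0, 0.27], [0, 0.3, -18, 0, 0, 0, 0.27], [20, 0, -20, 0, 0, 0, 0.27], [20, 0, -20, 0, 0, 0, 0.27], [20, 0, -20, 0, 0, 0, 0.27], [20, 0, -20, 0, 0, 0, 0.27], [20, 0, -20, 0, 0, 0, 0.27], [20, 0, -20, 0, 0, 0, 0.27], [20, 0, -20, 0, 0, 0, 0.27]]])

```text
clock: 52.9
tool_pos: [0.397, -0.4603, 0.2877]
orientation: [179.9, 0.1, -88.9]
force: [-0.1, 0.5, -0.1]
opening: 0.0233
gripper_force: 0.0
```

Run:
```python
from h import *
o=get_obs();print(o['clock'],o['tool_pos'],o['force'],o['opening'])
s=snap('side','s12');a=s['frame'].astype(int)
b=load('s10')['frame'].astype(int); d0=np.abs(a-load('side0')['frame'].astype(int)).sum(2); d=np.abs(a-b).sum(2)
# guard region vs the very first picture; row region vs the picture after clamping
g=np.array([proj(s,W(x,y,z)) for x in(-84,48) for y in(-293,-207) for z in(86,128)]).astype(int)
(u0,v0),(u1,v1)=g.min(0),g.max(0); print('guard diff med/p90',np.median(d0[v0:v1,u0:u1]),np.percentile(d0[v0:v1,u0:u1],90))
r=np.array([proj(s,W(x,y,z)) for x in(-58,20) for y in(-150,165) for z in(94,138)]).astype(int)
(u0,v0),(u1,v1)=r.min(0),r.max(0); print('row diff med/p90',np.median(d[v0:v1,u0:u1]),np.percentile(d[v0:v1,u0:u1],90))
for th in(-.1,-.05,0,.05,.1,.2): print(th,np.median([a[tuple(proj(s,W(58-58*np.cos(th),y,138.5+58*np.sin(th))).round().astype(int)[::-1]+np.array([2,2]))].max() for y in range(-150,160,5)]))
for k in range(5):
    p=proj(s,W(0,136-68*k,126)).astype(int); print(k,a[p[1]-8:p[1]+12:2,p[0]+2].max(1), b[p[1]-8:p[1]+12:2,p[0]+2].max(1))
```

```text
52.9 [ 0.39697991 -0.46031021  0.28766016] [-0.05819021  0.51644691 -0.08889367] 0.0232913134369968
guard diff med/p90 8.0 95.10000000000014
row diff med/p90 3.0 65.0
-0.1 72.0
-0.05 57.5
0 53.5
0.05 43.5
0.1 33.0
0.2 39.5
0 [146  52  38  34  53  78  38 117 133 109] [146  53  38  33  52  78  39 117 133 108]
1 [152  82  43  30  43  77  54  39  79  98] [132  72  43  30  44  77  55  39  79  98]
2 [152  67  42  29  52  66  38  55 125 113] [132  58  37  26  43  58  35  54 125 113]
3 [130  63  40  30  52  56  40  76 117 102] [130  58  35  28  42  51  39  75 116 101]
4 [107  39  47  47  65  35  45  95  78  51] [107  39  45  48  65  35  45  95  78  52]
```

```bash
python3 -c "
from plant import close_job
print(close_job())"
```

```text
the job is handed in; nothing more can be done
None
```

I handed the job in at 53 s: the row is full, the clamp frame is down, the start button was pressed to its stop and the guard is shut again; the hand-in call gave no verdict back. After the last allowed picture view I checked the rest by contact force, measured position and comparing camera images.

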